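Load the jar feeder and fasten its dust cover

TASK

Load the sloped jar feeder: set the red-capped jar upright on the upper half of its lane and let go so that it slides down to the orange stop, then do the same with the white-capped jar so that it comes to rest behind the first. Then swing the clear cover shut and fasten it: push the orange quarter-turn stud in against its spring, turn it a quarter turn clockwise (seen from above) and let it spring back so that it locks. Leave the green jar and the brown jar, both black-capped, where they stand.

Things in the scene. Friction and masses are not known exactly. Their poses are not given: they have to be found in the camera images.
- jar_red_center (a point): Jar with a red cap and dark body, 30 mm diameter, 42 mm tall, 40 g, solid; stands upright, loose, on a pale wooden riser (top 85 mm above the mat, 150 x 230 mm). This point is its centre, 21 mm above its underside.
- jar_white_center (a point): Jar with a white cap and white body, same size and weight; this point is its centre, 21 mm above its underside.
- jar_green_center (a point): Bystander: jar with a black cap and green body, same size; this point is its centre.
- jar_brown_center (a point): Bystander: jar with a black cap and brown body, same size; this point is its centre.
- feeder: Dark green open-topped box fixed on the mat, 220 mm long (its x) by 130 mm wide (y), rim 105 mm above the mat, walls 5 mm. Origin: centre of its underside; x points along the box to the high, far end of the lane, y left, z up; turned up to 0.22 rad. A sloped lane lies inside; the cover's hinge runs along the right rim (y = -67.5 mm, 105 mm up).
- lane: Sloped lane in the feeder. Origin: middle of its floor at the face of the orange stop (low end, near the robot); x up the slope (18 degrees), y left, z normal to the floor. Floor 188 mm long, slippery: jars let go slide down. 39 mm between rails 14 mm high; stop 32 mm high; orange line half-way (x = 92 mm). Jar centres at rest: x = 15 and 45 mm, z = 21 mm.
- lane_load (a point): Point on the middle of the lane's floor, 125 mm up the slope from the stop: a good place to set a jar down, still upright, and let go (the sloping floor is 5 mm higher than this point under the jar's far edge). The fingers have most room when they close along the lane.
- cover_edge (a point): Middle of the free edge of the clear cover: a 4 mm plate, 222 mm along the feeder's x, reaching 130 mm from its hinge. Open, it leans out over the feeder's right side and stays where left (hinge friction 0.2 N m). Push it over by its back near the free edge, 50 mm aside of the stud, then press it down by its top. The stud sticks out 44 mm from its back (top when shut).
- cover (a joint): Angle of the cover (rad): 0 shut and level on the rim, grows as it opens, 2.6 fully open. Starts at 2.1 to 2.35 (its free edge then 195 to 220 mm above the mat; it reaches 235 mm when upright).
- stud_grip (a point): Point on the stud's axis in its orange wing, 8 mm below the wing's top. Wing 36 mm long (this frame's x), 10 mm thick, 30 mm high; z along the axis, out of the cover. The axis is 105.5 mm from the hinge, half-way along the cover. Cover shut and stud out: this point is 145 mm above the mat, the wing's foot 14 mm above the cover's top (109 mm).
- stud_press (a joint): How far the stud is pushed in (m): 0 out, 0.012 fully in. Spring 2 N when out, 9 N fully in. With the cover shut the stud's cross pin stands in a slot under it; only when at least 0.0085 in can it turn. Locked, it has sprung back to about 0.005.
- stud (a joint): Turn of the stud (rad), growing clockwise seen from above the shut cover: 0 wing along the feeder's x (red mark, unlocked), about 1.57 across it (green mark, locked); end stop 1.64. Starts at 0 to 0.12. Let go within about 0.2 rad of 1.57, the pin springs up into a notch and cannot turn back.
Not all that is in view belongs to the job. There is more than one size of the part that bears jar_red_center; the job needs the smaller.

How it is judged:
By the outcome, as a careful person would: the job done as asked, in the order asked, and still so for the second after the job is handed in, with the robot touching nothing.
It also fails if it takes over 70 s, if anything falls off the work surface, if the arm or the gripper's body presses on something with over 40 N, if the wrist force passes 120 N, or if a joint passes its speed limit or range.

ROBOT

A 6-joint arm with a two-finger parallel gripper is mounted at the origin on a cart in front of the work surface, level with it; the furniture and walls round the work are solid. World frame = base frame: x ahead of the robot, y to its left, z up, the work surface at z = 0. Lengths are in m, angles in rad, forces in N, time in s.
With the tool pointing down it reaches from about 0.425 to 0.95 m from the base axis. Payload 3.5 kg.
Tool frame: the origin (TCP) lies at the very end of the fingers, on their centre line; the grasp point (between the pads) lies 19 mm behind it; y points along the fingers, z is the direction in which the jaws open and shut, and the axes are right-handed (so a half turn about y gives the same grasp; the last joint's range is limited). The gripper opens to 85 mm and grips with 20 to 120 N. Pads are 22 mm wide; open, the fingers measure 114 mm over their backs; the gripper's body (76 mm by 85 mm) begins 54 mm behind the grasp point. The pads swing forward as they close: fully open they stand 13 mm farther back than shut.
Start: joints at [1.186, 0.286, 1.577, -0, 1.279, -0.15], TCP at [0.157, 0.656, 0.208] pointing down, gripper open.
Joint ranges: [-2.77, 2.77], [-0.9, 2.22], [0.21, 2.48], [-1.53, 4.67], [0.24, 2.81], [-2.84, 2.84]. Speed limits (rad/s): [2.79, 2.79, 3.14, 3.14, 3.14, 3.14].

INTERFACE

Orientations are given as a unit quaternion [x, y, z, w].
In Python, from plant import ctrl gives the robot as it stands. The module is installed in compiled form; this text tells all that it offers.
- The arm moves only by the tool jog_arm, never from a script. Its argument "deltas" is a list of rows, each a list of 3 entries, a list of its own where there are three numbers: the turn, a rotation vector about the tool's x, y, z in rad, then the shift along the tool's x, y, z in m, then the opening, from 0 (shut) to 1 (fully open). In form: [[[wx, wy, wz], [dx, dy, dz], gripper], ...]. A call has 1 to 10 rows; each row is the pose to reach, as a shift and turn from the pose measured when the call began, along the tool's axes at that moment; what a row does not reach only later rows make up. A row lasts 1/12 s, in which the tool goes at most 41.7 mm and 7.16 degrees, less where a joint would pass 70% of its speed; a pose out of reach is approached as far as the arm can. A call with a gripper value outside its range is refused whole. The fingers move at their own pace and stop on an object; "force" is the grip in N (left out, the last holds). Time passes only in rows, so rows that repeat a pose let the fingers close. It gives the time, the measured TCP pose, the force and the opening at its end, in the units of the state.
- ctrl.get_state(): the state, without advancing time (a new reading comes with each control period).
- ctrl.read_camera(name): name is "side" or "top" or "wrist"; returns a dict with "pixels" (400x640x3 uint8, blue, green, red), "range_z" (400x640 float32, m along the optical axis (not along the pixel's ray), 0 where there is no reading), "fx", "fy", "cx", "cy" (pixels), "T" (4x4, takes a point from camera to world coordinates); the wrist camera has in their place "mount" (4x4, takes a point from camera to tool coordinates, whose origin is the TCP and whose axes are the tool frame's). Camera axes: x right, y up, looking along -z (the intrinsics and any distortion apply to the point x, -y, -z); pixel columns grow to the right and rows downward; lengths in m; the calibration is good to about 2 mm. A picture is of the moment at which its call begins: read the wrist's pose just before it.
- ctrl.sign_off(): hands the job in, once; it reports no verdict.
The state is a dict: "time": time; "qpos": joint angles; "dq": joint speeds; "joint_efforts": joint torques, N m; "eef_pos": TCP position; "tcp_rot": TCP orientation; "contact_force": force on the tool from outside, world axes, zero at the start; "wrist_torque": the same for the moment, N m; "opening": opening from 0.0 (shut) to 1.0 (fully open).
Only numpy, scipy, OpenCV 4.12 (cv2) and the standard library are available. Lean on these libraries where they do the work, as an engineer would, in place of code of your own. Each camera call takes 0.05 s, during which the arm holds its last target.

## Working session

There is one attempt and no reset: what is moved stays moved. The work goes in short steps, Python scripts to look and compute and a tool call to move; the robot and the scene stay as the last step left them, time stands still between calls to the robot, and variables do not carry over. Pictures are saved under pics/ and viewed, and the job is handed in when it is done.

Besides the shell and the picture viewer there is one more tool, called after "Request:" as name([rows], argument=value, ...), one row to a line, values as JSON. jog_arm: Moves the arm, as the interface text tells. Its arguments: {"type":"object","properties":{"deltas":{"type":"array","items":{"type":"array"}},"force":{"type":"number"}},"required":["deltas"]}

```bash
ls; mkdir -p pics
cat > h.py <<'E'
import numpy as np, cv2
from plant import ctrl
from scipy.spatial.transform import Rotation as R
def cam(name,save=None):
    s=ctrl.get_state(); c=ctrl.read_camera(name)
    if name=="wrist":
        T=np.eye(4);T[:3,:3]=R.from_quat(s["tcp_rot"]).as_matrix();T[:3,3]=s["eef_pos"]
        c["T"]=T@np.array(c["mount"])
    c["T"]=np.array(c["T"])
    if save: cv2.imwrite("pics/"+save,c["pixels"])
    return c
def cloud(c):
    z=c["range_z"]; v,u=np.mgrid[0:z.shape[0],0:z.shape[1]]
    x=(u-c["cx"])/c["fx"]*z; y=(v-c["cy"])/c["fy"]*z
    P=np.stack([x,-y,-z,np.ones_like(z)],-1)@c["T"].T
    P=P[...,:3].copy(); P[z<=0]=np.nan
    return P
def st():
    s=ctrl.get_state()
    print({k:np.round(s[k],4).tolist() for k in s})
E
python3 - <<'E'
from h import *
st()
for n in ("side","top","wrist"):
    c=cam(n,n+"0.png"); print(n,{k:np.round(c[k],3).tolist() for k in c if k not in("pixels","range_z")}); np.savez("pics/"+n+"0.npz",P=cloud(c),px=c["pixels"])
E
```

```text
pics
{'time': 0.0, 'qpos': [1.186, 0.2872, 1.5782, 0.0, 1.2786, -0.15], 'dq': [0.0, 0.0005, 0.0003, -0.0001, -0.0013, -0.0007], 'joint_efforts': [-0.0007, -40.5996, -29.2615, -0.0002, 0.0059, -0.0], 'eef_pos': [0.1567, 0.6558, 0.2067], 'tcp_rot': [0.703, -0.083, 0.0826, -0.7014], 'contact_force': [0.6948, 0.0756, 0.1951], 'wrist_torque': [0.0323, -0.0125, -0.0158], 'opening': 0.9988}
side {'fx': 378.48, 'fy': 378.48, 'cx': 316.297, 'cy': 203.703, 'T': [[0.835, 0.29, -0.468, 0.097], [-0.551, 0.429, -0.716, -0.778], [-0.007, 0.855, 0.518, 0.575], [0.0, 0.0, 0.0, 1.0]]}
top {'fx': 443.061, 'fy': 443.061, 'cx': 319.969, 'cy': 198.267, 'T': [[0.007, 0.991, -0.132, 0.346], [-1.0, 0.007, 0.001, -0.133], [0.002, 0.132, 0.991, 1.114], [0.0, 0.0, 0.0, 1.0]]}
wrist {'fx': 312.095, 'fy': 312.095, 'cx': 323.9, 'cy': 197.412, 'mount': [[0.002, -0.96, -0.28, -0.071], [-0.001, 0.28, -0.96, -0.167], [1.0, 0.002, 0.0, 0.0], [0.0, 0.0, 0.0, 1.0]], 'T': [[0.235, -0.933, -0.272, 0.088], [0.972, 0.225, 0.067, 0.673], [-0.002, -0.28, 0.96, 0.374], [0.0, 0.0, 0.0, 1.0]]}
```

View pics/top0.png

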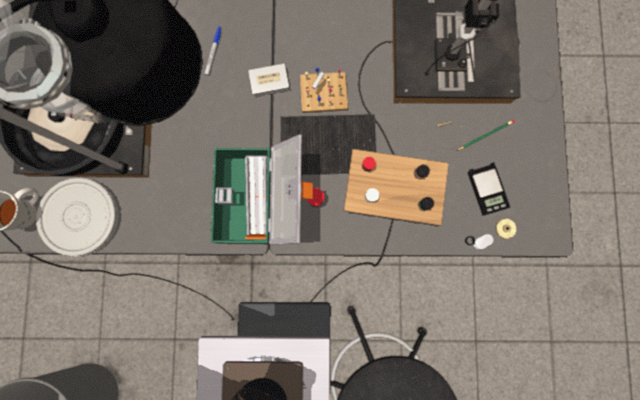

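View pics/side0.png

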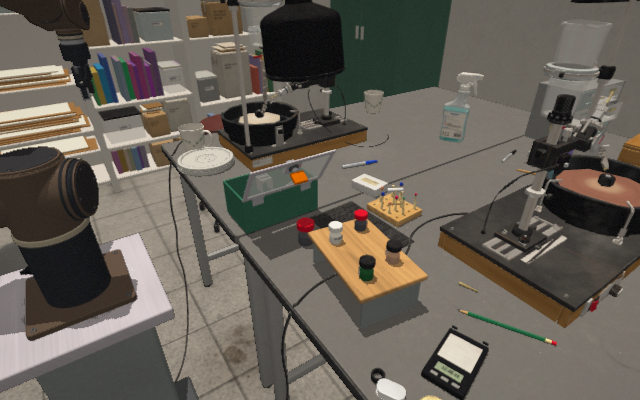

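View pics/wrist0.png

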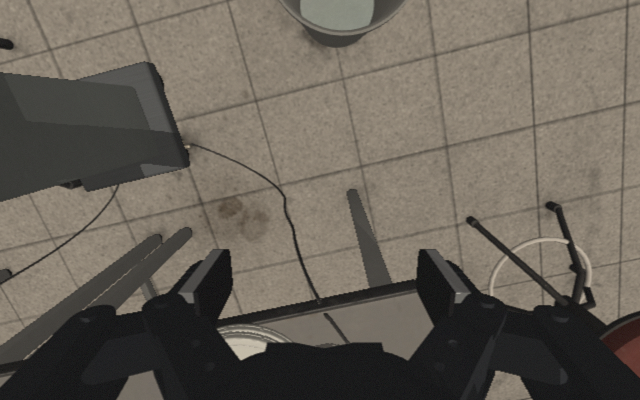

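The top picture shows the feeder at about (242,196) with its cover open and the orange stud near (307,190). There are two red caps: A at (369,163) on the riser, and B at (317,198) on the mat beside the cover. The white cap is at (372,195), and the black caps are at (422,172) and (427,204). I'll measure both red caps and crop them.

Run:
```python
from h import *
d=np.load("pics/top0.npz");P=d["P"];px=d["px"]
ds=np.load("pics/side0.npz");Ps=ds["P"];ps=ds["px"]
a=cv2.resize(px[130:260,200:460],None,fx=3,fy=3,interpolation=cv2.INTER_CUBIC)
cv2.imwrite("pics/crop_top.png",a)
cv2.imwrite("pics/crop_side.png",cv2.resize(ps[140:320,215:430],None,fx=3.2,fy=3.2,interpolation=cv2.INTER_CUBIC))
for n,(u,v) in dict(redA=(369,163),redB=(317,198),white=(372,195),blk1=(422,172),blk2=(427,204),riser=(400,190),stud=(307,190),hous=(223,195),lanelow=(257,230),lanehi=(257,165)).items(): print(n,np.round(P[v,u],4))
for n,(u,v) in dict(redA=(361,213),redB=(305,224),white=(336,226),riser=(370,250)).items(): print("side",n,np.round(Ps[v,u],4))
# red caps segmentation
hsv=cv2.cvtColor(px,cv2.COLOR_BGR2HSV)
m=(((hsv[...,0]<5)|(hsv[...,0]>174))&(hsv[...,1]>170)&(hsv[...,2]>90)).astype(np.uint8)
n,l,s,c=cv2.connectedComponentsWithStats(m)
for i in range(1,n):
    if s[i,4]>20:
        q=P[l==i]; q=q[np.isfinite(q[:,2])]; print(s[i],np.round(np.median(q,0),4),np.round(q.max(0)-q.min(0),3))
```

```text
redA [ 0.558  -0.2445  0.1284]
redB [ 0.4864 -0.1268  0.058 ]
white [ 0.4848 -0.2507  0.1278]
blk1 [ 0.5386 -0.3648  0.1259]
blk2 [ 0.4654 -0.3739  0.1278]
riser [ 0.5026 -0.321   0.0888]
stud [ 0.4876 -0.106   0.1774]
hous [0.498  0.1087 0.0149]
lanelow [0.4107 0.0204 0.0222]
lanehi [0.563  0.0172 0.0733]
side redA [ 0.5589 -0.2494  0.1294]
side redB [ 0.4853 -0.1341  0.0634]
side white [ 0.4848 -0.2589  0.129 ]
side riser [ 0.5288 -0.3194  0.0864]
[363 157  13  13 124] [ 0.5582 -0.2443  0.1271] [0.028 0.033 0.05 ]
[308 188  16  18 180] [ 0.4865 -0.1256  0.0607] [0.042 0.036 0.069]
```

```bash
sleep 0
```

```text
(no output)
```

View pics/crop_top.png

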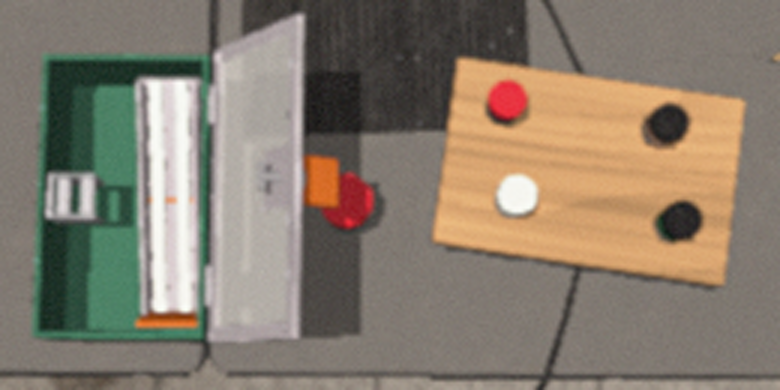

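View pics/crop_side.png

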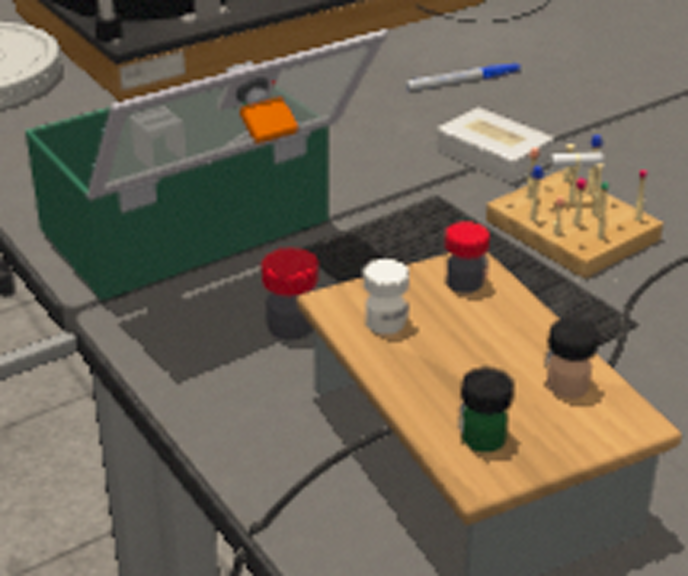

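Red A has a cap 28–30 mm across with its top at z 0.127, which is 85 + 42 mm, and it stands on the riser. Red B is clearly bigger and stands on the mat with its top at about 0.06. The enlarged crop agrees, so A is the job jar. Next I'll fit the feeder and lane.

Run:
```python
from h import *
for nm in("top","side"):
    d=np.load(f"pics/{nm}0.npz");P=d["P"];px=d["px"]
    hsv=cv2.cvtColor(px,cv2.COLOR_BGR2HSV)
    g=(hsv[...,0]>60)&(hsv[...,0]<95)&(hsv[...,1]>80)
    roi=(P[...,0]>.3)&(P[...,0]<.7)&(P[...,1]>-.1)&(P[...,1]<.25)
    q=P[g&roi&(P[...,2]>.098)&(P[...,2]<.115)]
    print(nm,len(q),np.median(q,0),cv2.minAreaRect(q[:,:2].astype(np.float32)*1000), q.min(0),q.max(0))
    o=(hsv[...,0]>5)&(hsv[...,0]<16)&(hsv[...,1]>200)&(hsv[...,2]>150)
    n,l,s,c=cv2.connectedComponentsWithStats((o&(P[...,0]>.3)).astype(np.uint8))
    for i in range(1,n):
        if s[i,4]>3:
            k=P[l==i];print(" orange",s[i],np.round(np.nanmedian(k,0),4),np.round(np.nanmin(k,0),4),np.round(np.nanmax(k,0),4))
    # white jar cap
for nm in("top",):
    P=np.load("pics/top0.npz")["P"];px=np.load("pics/top0.npz")["px"]
    for n,(x,y) in dict(A=(.558,-.2445),W=(.4848,-.2507),b1=(.5386,-.3648),b2=(.4654,-.3739)).items():
        m=(np.hypot(P[...,0]-x,P[...,1]-y)<.025)&(P[...,2]>.12)&(P[...,2]<.135)
        q=P[m];print(n,m.sum(),q.mean(0).round(4),(q.min(0)+q.max(0))[:2]/2,np.ptp(q,axis=0).round(3))
    m=(P[...,1]>.0)&(P[...,1]<.035)&(P[...,0]>.4)&(P[...,0]<.6)
    # lane profile column
    for v in range(155,245,6): print(v,[tuple(np.round(P[v,u],3)) for u in (247,252,257,262,267)])
```

```text
top 454 [0.4882674  0.05466159 0.10403226] ((486.6070556640625, 49.480751037597656), (217.40699768066406, 128.1288299560547), 0.05825987085700035) [ 0.377854   -0.01468659  0.09805023] [0.59535367 0.1135113  0.10959213]
 orange [302 182  11  17 151] [ 0.4876 -0.106   0.1776] [ 0.4705 -0.1167  0.0561] [ 0.5085 -0.0953  0.1895]
 orange [247 236  18   2  36] [0.3935 0.0199 0.0473] [ 0.392  -0.0008  0.041 ] [0.3951 0.0414 0.0544]
side 177 [0.38928892 0.08046401 0.10300016] ((486.6717834472656, 47.61946105957031), (216.18572998046875, 131.51907348632812), 0.32140475511550903) [ 0.37858819 -0.01873808  0.09800168] [0.59512152 0.11286941 0.1072092 ]
 orange [291 171  17  12 136] [ 0.4876 -0.1088  0.179 ] [ 0.4705 -0.1188  0.1707] [ 0.5064 -0.0965  0.1868]
A 138 [ 0.5586 -0.2426  0.127 ] [ 0.55847715 -0.242374  ] [0.028 0.027 0.012]
W 138 [ 0.4852 -0.2493  0.1271] [ 0.48522962 -0.24992371] [0.028 0.029 0.011]
b1 142 [ 0.5415 -0.3652  0.1264] [ 0.54221793 -0.36515185] [0.03  0.028 0.011]
b2 143 [ 0.4676 -0.3734  0.1266] [ 0.46781639 -0.37365594] [0.028 0.03  0.009]
155 [(np.float64(0.592), np
[... 3762 characters left out ...]
0.418), np.float64(0.008), np.float64(0.027)), (np.float64(0.413), np.float64(-0.014), np.float64(0.104))]
233 [(np.float64(0.402), np.float64(0.042), np.float64(0.038)), (np.float64(0.403), np.float64(0.033), np.float64(0.02)), (np.float64(0.404), np.float64(0.021), np.float64(0.017)), (np.float64(0.403), np.float64(0.008), np.float64(0.022)), (np.float64(0.399), np.float64(-0.014), np.float64(0.107))]
239 [(np.float64(nan), np.float64(nan), np.float64(nan)), (np.float64(0.389), np.float64(0.033), np.float64(0.017)), (np.float64(0.389), np.float64(0.021), np.float64(0.01)), (np.float64(0.389), np.float64(0.009), np.float64(0.012)), (np.float64(0.385), np.float64(-0.015), np.float64(0.107))]
```

Run:
```python
from h import *
c=cam("top"); px=c["pixels"];T=c["T"]
def ray(u,v,z):
    d=T[:3,:3]@np.array([(u-c["cx"])/c["fx"],-(v-c["cy"])/c["fy"],-1]); return T[:3,3]+d*(z-T[2,3])/d[2]
hsv=cv2.cvtColor(px,cv2.COLOR_BGR2HSV)
g=((hsv[...,0]>60)&(hsv[...,0]<95)&(hsv[...,1]>80))
Lf=[];
for v in range(158,236):
    us=np.where(g[v,205:275])[0]+205
    Lf.append((us[0]-.5,v))
p=np.array([ray(u,v,.105)[:2] for u,v in Lf]); k=np.polyfit(p[:,0],p[:,1],1);print("left edge slope",k, np.std(p[:,1]-np.polyval(k,p[:,0])))
top=[];bot=[]
for u in range(222,262):
    vs=np.where(g[140:250,u])[0]+140; top.append((u,vs[0]-.5)); bot.append((u,vs[-1]+.5))
for n,a in(("far",top),("near",bot)):
    p=np.array([ray(u,v,.105)[:2] for u,v in a]); k=np.polyfit(p[:,1],p[:,0],1); print(n,k,np.std(p[:,0]-np.polyval(k,p[:,1])))
# rail brightness profile in lane: white band edges per row
V=hsv[...,2].astype(int);S=hsv[...,1]
E=[]
for v in range(160,232):
    w=np.where((S[v,235:275]<60)&(V[v,235:275]>120))[0]+235
    E.append((v,w[0]-.5,w[-1]+.5))
E=np.array(E)
print(E[::8])
for v,a,b in E[::8]:
    # local rail top height: floor z = z0+... use depth
    zf=.012+np.tan(np.radians(18))*(ray(0,v,.05)[0]-.39)+.0147
    print(v, ray(a,v,zf).round(4), ray(b,v,zf).round(4))
```

```text
left edge slope [0.00147278 0.11214621] 0.0006941414784581007
far [-0.0076615   0.59560795] 5.5232898094427217e-17
near [-0.00717504  0.37750118] 2.9764538874609305e-17
[[160.  244.5 274.5]
 [168.  244.5 274.5]
 [176.  244.5 274.5]
 [184.  244.5 274.5]
 [192.  244.5 274.5]
 [200.  245.5 274.5]
 [208.  245.5 274.5]
 [216.  245.5 274.5]
 [224.  245.5 274.5]]
160.0 [0.5719 0.0451 0.087 ] [ 0.5725 -0.0258  0.087 ]
168.0 [0.554  0.0457 0.0805] [ 0.5545 -0.0255  0.0805]
176.0 [0.5359 0.0462 0.0741] [ 0.5364 -0.0252  0.0741]
184.0 [0.5176 0.0467 0.0677] [ 0.5182 -0.025   0.0677]
192.0 [0.4992 0.0472 0.0613] [ 0.4998 -0.0247  0.0613]
200.0 [0.4807 0.0453 0.055 ] [ 0.4812 -0.0245  0.055 ]
208.0 [0.462  0.0458 0.0486] [ 0.4625 -0.0242  0.0486]
216.0 [0.4432 0.0463 0.0424] [ 0.4437 -0.024   0.0424]
224.0 [0.4242 0.0468 0.0361] [ 0.4248 -0.0238  0.0361]
```

Run:
```python
from h import *
Z=[]
for nm in ("top","side"):
  for _ in range(1):
    c=cam(nm,None);P=cloud(c)
    m=(abs(P[...,1]-.0195)<.010)&(P[...,0]>.42)&(P[...,0]<.56)&(P[...,2]<.1)
    q=P[m]; k=np.polyfit(q[:,0]-.52,q[:,2],1); print(nm,len(q),k,"z at .52 w/ slope .325:",np.median(q[:,2]-.325*(q[:,0]-.52)),np.std(q[:,2]-np.polyval(k,q[:,0]-.52)))
    hsv=cv2.cvtColor(c["pixels"],cv2.COLOR_BGR2HSV)
    o=(hsv[...,0]>3)&(hsv[...,0]<20)&(hsv[...,1]>90)&m
    print(P[o].round(4)[:12])
# where does the tool need to go in tool axes
s=ctrl.get_state(); print(R.from_quat(s["tcp_rot"]).as_matrix().round(3))
```

```text
top 491 [0.32443292 0.05855739] z at .52 w/ slope .325: 0.05867105638932526 0.0025319915846229338
[[0.4912 0.0233 0.0508]
 [0.4911 0.0208 0.0518]
 [0.4914 0.0187 0.0493]]
side 6 [-0.28475893 -0.7364917 ] z at .52 w/ slope .325: -0.7044923391633079 0.0524638641396909
[]
[[ 0.973 -0.     0.233]
 [-0.233 -0.001  0.973]
 [-0.    -1.    -0.001]]
```

Run:
```python
from h import *
for nm in("top","side"):
    P=np.load(f"pics/{nm}0.npz")["P"].reshape(-1,3);P=P[np.isfinite(P[:,2])]
    r=np.hypot(P[:,0],P[:,1]);a=np.degrees(np.arctan2(P[:,1],P[:,0]))
    print(nm,"rows angle, cols r .2...0.9")
    for A in range(-50,110,10):
        print(A,[round(float(P[(a>=A)&(a<A+10)&(r>=q)&(r<q+.1),2].max(initial=-9)),2) for q in np.arange(.2,1.0,.1)])
```

```text
top rows angle, cols r .2...0.9
-50 [0.0, -0.73, 0.01, 0.13, 0.09, 0.02, 0.02, 0.06]
-40 [-0.63, -0.48, 0.04, 0.13, 0.13, 0.09, 0.08, 0.3]
-30 [-0.71, 0.01, 0.09, 0.13, 0.13, 0.01, 0.21, 0.34]
-20 [-0.73, 0.21, 0.22, 0.22, 0.09, 0.07, 0.07, 0.07]
-10 [-0.73, 0.18, 0.21, 0.22, 0.21, 0.07, 0.08, 0.01]
0 [-0.73, 0.11, 0.1, 0.11, 0.5, 0.5, 0.03, 0.02]
10 [-0.73, 0.11, 0.11, 0.11, 0.6, 0.6, 0.02, 0.01]
20 [-0.73, 0.01, 0.01, 0.01, 0.63, 0.6, 0.4, -9.0]
30 [-0.63, -0.73, 0.01, 0.03, 0.5, 0.2, 0.16, -9.0]
40 [0.0, -0.73, 0.01, 0.03, 0.15, 0.16, 0.15, 0.15]
50 [0.0, -0.68, -0.6, 0.03, 0.03, 0.1, 0.01, -9.0]
60 [-0.63, -0.69, -0.6, -0.31, -0.01, 0.01, -0.73, -0.72]
70 [-0.73, -0.73, -0.73, -0.72, -0.72, -0.72, -0.73, -0.73]
80 [-0.72, -0.73, -0.72, -0.73, -0.72, -0.73, -0.72, -0.72]
90 [-9.0, -0.73, -0.72, -0.73, -0.33, -0.33, -0.33, -0.4]
100 [-9.0, -0.73, -0.73, -0.72, -0.4, -0.69, -9.0, -0.55]
side rows angle, cols r .2...0.9
-50 [0.0, -9.0, 0.0, 0.13, 0.13, 0.02, 0.02, 0.07]
-40 [-9.0, -9.0, 0.04, 0.13, 0.13, 0.09, 0.07, 0.3]
-30 [-9.0, 0.0, 0.09, 0.13, 0.13, 0.01, 0.2, 0.39]
-20 [-9.0, 0.21, 0.22, 0.22, -0.73, 0.07, 0.07, 0.07]
-10 [-9.0, 0.17, 0.2, 0.21, 0.21, 0.07, 0.08, 0.0]
0 [-9.0, 0.11, -0.14, -0.73, 0.5, 0.5, 0.35, 0.01]
10 [-0.73, 0.11, 0.11, -0.73, 0.52, 0.52, 0.07, 0.07]
20 [-0.73, 0.0, 0.0, -0.73, 0.52, 0.52, 0.25, 0.25]
30 [-0.63, -0.73, 0.0, 0.03, 0.52, 0.2, 0.24, 0.24]
40 [0.0, -0.73, 0.0, 0.03, 0.16, 0.15, 0.15, 0.15]
50 [-0.0, -0.68, -0.6, 0.03, 0.03, 0.1, 0.09, 0.0]
60 [-0.7, -0.71, -0.73, -0.31, -0.03, 0.0, 0.0, -0.73]
70 [-9.0, 0.53, 0.53, 0.52, 0.52, 0.5, -0.73, -0.73]
80 [-9.0, 0.53, 0.53, 0.5, 0.47, -9.0, -9.0, -9.0]
90 [-9.0, -9.0, -9.0, -9.0, -9.0, -9.0, -9.0, -9.0]
100 [-9.0, -9.0, -9.0, -9.0, -9.0, -9.0, -9.0, -0.34]
```

Run:
```python
from h import *
for nm in("top","side"):
    d=np.load(f"pics/{nm}0.npz");P=d["P"].reshape(-1,3)
    m=(P[:,2]>.22)&(P[:,0]>.3)&(P[:,0]<1.2)&(P[:,1]>-.2)&(P[:,1]<.8)
    q=P[m]
    for lo in np.arange(.22,.7,.06):
        k=q[(q[:,2]>=lo)&(q[:,2]<lo+.06)]
        if len(k): print(nm,round(lo,2),len(k),k.min(0).round(3),k.max(0).round(3),"closest to (.52,.02):",np.hypot(k[:,0]-.52,k[:,1]-.02).min().round(3), k[np.hypot(k[:,0]-.52,k[:,1]-.02).argmin()].round(3),"min r",np.hypot(k[:,0],k[:,1]).min().round(3))
```

```text
top 0.22 176 [0.547 0.298 0.22 ] [0.634 0.347 0.279] closest to (.52,.02): 0.295 [0.618 0.298 0.274] min r 0.641
top 0.28 481 [0.547 0.094 0.28 ] [0.649 0.346 0.34 ] closest to (.52,.02): 0.135 [0.613 0.117 0.34 ] min r 0.608
top 0.34 2340 [0.547 0.083 0.34 ] [0.779 0.345 0.4  ] closest to (.52,.02): 0.135 [0.616 0.115 0.343] min r 0.611
top 0.4 3329 [0.547 0.09  0.4  ] [0.772 0.346 0.46 ] closest to (.52,.02): 0.14 [0.616 0.122 0.407] min r 0.608
top 0.46 9377 [0.544 0.096 0.46 ] [0.744 0.344 0.52 ] closest to (.52,.02): 0.144 [0.614 0.129 0.473] min r 0.609
top 0.52 5518 [0.549 0.175 0.52 ] [0.707 0.312 0.58 ] closest to (.52,.02): 0.215 [0.594 0.222 0.52 ] min r 0.61
top 0.58 1767 [0.57  0.221 0.58 ] [0.672 0.27  0.629] closest to (.52,.02): 0.227 [0.581 0.239 0.617] min r 0.623
side 0.22 535 [0.55  0.293 0.22 ] [0.976 0.458 0.28 ] closest to (.52,.02): 0.291 [0.619 0.293 0.271] min r 0.641
side 0.28 357 [0.55  0.085 0.28 ] [0.749 0.345 0.34 ] closest to (.52,.02): 0.134 [0.622 0.108 0.339] min r 0.61
side 0.34 2041 [0.549 0.079 0.34 ] [0.798 0.345 0.4  ] closest to (.52,.02): 0.134 [0.614 0.115 0.354] min r 0.61
side 0.4 2415 [0.548 0.085 0.4  ] [0.782 0.349 0.46 ] closest to (.52,.02): 0.138 [0.612 0.122 0.414] min r 0.609
side 0.46 2588 [0.522 0.093 0.46 ] [0.778 0.347 0.52 ] closest to (.52,.02): 0.142 [0.616 0.124 0.479] min r 0.61
```

```bash
cat >> h.py <<'E'
def tool(yaw,tilt=0,vec=None):
    """tool z (jaws) along yaw dir, y down; tilt>0: tool leans so its upper end goes to -jaw dir"""
    z=np.array([np.cos(yaw),np.sin(yaw),0.]);y=np.array([0,0,-1.]);x=np.cross(y,z)
    M=np.stack([x,y,z],1)
    # tilt about world axis left of jaw dir: negative rotation about it takes +z to -jaw
    ax=np.array([-np.sin(yaw),np.cos(yaw),0.])
    return R.from_rotvec(-tilt*ax).as_matrix()@M
def rel(rows):
    """rows: list of (pos, M or None)"""
    s=ctrl.get_state();M0=R.from_quat(s["tcp_rot"]).as_matrix();p0=np.array(s["eef_pos"])
    for p,M in rows:
        w=np.zeros(3) if M is None else R.from_matrix(M0.T@M).as_rotvec()
        print(w.round(4).tolist(),(M0.T@(np.array(p)-p0)).round(4).tolist())
    print("t",round(float(s["time"]),3),"p",p0.round(4),"F",np.round(s["contact_force"],1),"op",round(float(s["opening"]),3),"q",np.round(s["qpos"],2))
E
python3 - <<'E'
from h import *
st()
t=tool(0)
rel([((.18,.5,.28),t),((.27,.37,.3),t),((.40,.22,.3),t),((.46,.05,.3),t),((.46,-.1,.3),t)])
E
```

```text
{'time': 0.3, 'qpos': [1.186, 0.2867, 1.5772, -0.0, 1.2786, -0.15], 'dq': [-0.0004, -0.0021, -0.0025, -0.0002, -0.001, 0.0009], 'joint_efforts': [-0.0001, -40.5354, -29.2292, -0.0001, 0.0032, 0.0], 'eef_pos': [0.1569, 0.6562, 0.2076], 'tcp_rot': [0.7025, -0.0829, 0.0828, -0.7019], 'contact_force': [-0.642, 0.2475, 0.207], 'wrist_torque': [-0.0126, 0.0477, 0.0305], 'opening': 0.998}
[0.0008, 1.3359, 0.0005] [0.0588, -0.0723, -0.1466]
[0.0008, 1.3359, 0.0005] [0.1765, -0.0922, -0.2522]
[0.0008, 1.3359, 0.0005] [0.3379, -0.0921, -0.3678]
[0.0008, 1.3359, 0.0005] [0.4358, -0.092, -0.5192]
[0.0008, 1.3359, 0.0005] [0.4707, -0.0919, -0.665]
t 0.3 p [0.1569 0.6562 0.2076] F [-0.6  0.2  0.2] op 0.998 q [ 1.19  0.29  1.58 -0.    1.28 -0.15]
```

Request:
jog_arm([
  [[0,0.1,0],[0.012,-0.015,-0.03],0.6],
  [[0,0.2,0],[0.024,-0.03,-0.06],0.6],
  [[0,0.3,0],[0.036,-0.045,-0.09],0.6],
  [[0,0.4,0],[0.048,-0.06,-0.12],0.6],
  [[0,0.5,0],[0.06,-0.072,-0.147],0.6],
  [[0,0.6,0],[0.085,-0.08,-0.17],0.6],
  [[0,0.7,0],[0.115,-0.09,-0.2],0.6],
  [[0,0.8,0],[0.145,-0.092,-0.225],0.6],
  [[0,0.9,0],[0.176,-0.092,-0.252],0.6],
  [[0,1.0,0],[0.207,-0.092,-0.275],0.6],
], force=40)

```text
time: 1.13
eef_pos: [0.2948, 0.339, 0.3006]
tcp_rot: [-0.575, 0.41, -0.411, 0.576]
contact_force: [1.4, 0.2, -0.2]
opening: 0.598
```

Run:
```python
from h import *
t=tool(0)
rel([((.36,.27,.3),t),((.40,.2,.3),t),((.45,.05,.3),t),((.46,-.1,.3),t),((.5585,-.2425,.3),t)])
```

```text
[-0.0013, 0.3317, -0.0] [0.0865, 0.0007, 0.0392]
[-0.0013, 0.3317, -0.0] [0.1657, 0.0007, 0.0542]
[-0.0013, 0.3317, -0.0] [0.3238, 0.0007, 0.0527]
[-0.0013, 0.3317, -0.0] [0.4689, 0.0007, 0.0133]
[-0.0013, 0.3317, -0.0] [0.6357, 0.0008, 0.06]
t 1.133 p [0.2948 0.339  0.3006] F [ 1.4  0.2 -0.2] op 0.598 q [ 0.63 -0.29  1.99 -0.    1.45  0.3 ]
```

Request:
jog_arm([
  [[0,0.1,0],[0.035,0,0.016],0.6],
  [[0,0.2,0],[0.07,0,0.032],0.6],
  [[0,0.3,0],[0.105,0,0.045],0.6],
  [[0,0.332,0],[0.14,0,0.05],0.6],
  [[0,0.332,0],[0.175,0,0.054],0.6],
  [[0,0.332,0],[0.213,0,0.054],0.6],
  [[0,0.332,0],[0.25,0,0.054],0.6],
  [[0,0.332,0],[0.288,0,0.053],0.6],
  [[0,0.332,0],[0.325,0,0.052],0.6],
  [[0,0.332,0],[0.36,0,0.042],0.6],
])

```text
time: 1.97
eef_pos: [0.4524, 0.0104, 0.3008]
tcp_rot: [0.499, -0.5, 0.501, -0.501]
contact_force: [0.5, 0.2, 0.2]
opening: 0.596
```

Run:
```python
from h import *
t=tool(0)
rel([((.46,-.1,.3),t),((.5585,-.2425,.25),t),((.5585,-.2425,.15),t),((.5585,-.2425,.097),t)])
```

```text
[-0.0023, -0.0004, -0.0002] [0.1104, 0.0008, 0.0076]
[-0.0023, -0.0004, -0.0002] [0.2528, 0.051, 0.1061]
[-0.0023, -0.0004, -0.0002] [0.2528, 0.151, 0.1058]
[-0.0023, -0.0004, -0.0002] [0.2528, 0.204, 0.1057]
t 1.967 p [0.4524 0.0104 0.3008] F [0.5 0.2 0.2] op 0.596 q [-0.2  -0.29  1.98  0.    1.44 -0.2 ]
```

Request:
jog_arm([
  [[0,0,0],[0.037,0,0.003],0.6],
  [[0,0,0],[0.074,0,0.006],0.6],
  [[0,0,0],[0.11,0,0.02],0.6],
  [[0,0,0],[0.14,0,0.04],0.6],
  [[0,0,0],[0.17,0.01,0.06],0.6],
  [[0,0,0],[0.2,0.02,0.08],0.6],
  [[0,0,0],[0.23,0.04,0.1],0.6],
  [[0,0,0],[0.253,0.065,0.106],0.6],
  [[0,0,0],[0.253,0.095,0.106],0.6],
  [[0,0,0],[0.253,0.11,0.106],0.6],
])

```text
time: 2.8
eef_pos: [0.5571, -0.2433, 0.1864]
tcp_rot: [-0.499, 0.502, -0.499, 0.5]
contact_force: [-0.5, 0.8, -0.9]
opening: 0.6
```

Run:
```python
from h import *
t=tool(0)
c=cam("wrist","w1.png");P=cloud(c)
m=(np.hypot(P[...,0]-.5585,P[...,1]+.2425)<.022)&(P[...,2]>.118)&(P[...,2]<.135)
q=P[m];print(len(q),q.mean(0) if len(q) else 0)
rel([((.5585,-.2425,.097),t)])
```

```text
1231 [ 0.55964337 -0.24388881  0.12778009]
[0.0069, -0.002, -0.0062] [0.0012, 0.0866, 0.0034]
t 2.85 p [ 0.5557 -0.2418  0.1837] F [-1.2 -0.3 -2.9] op 0.6 q [-0.58  0.16  1.77  0.    1.22 -0.58]
```

View pics/w1.png

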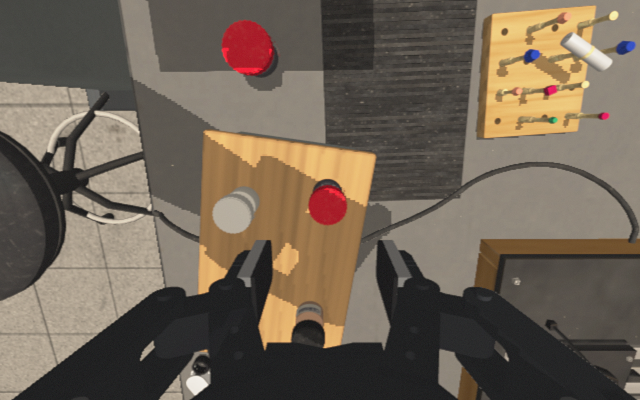

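The wrist picture shows the red cap at (328,205), midway between the jaws and well clear of the white jar at (235,210). Going down to grip it.

Request:
jog_arm([
  [[0,0,0],[0.001,0.025,0.003],0.6],
  [[0,0,0],[0.001,0.05,0.004],0.6],
  [[0,0,0],[0.001,0.072,0.004],0.6],
  [[0,0,0],[0.001,0.086,0.004],0.6],
  [[0,0,0],[0.001,0.086,0.004],0.6],
  [[0,0,0],[0.001,0.086,0.004],0.3],
  [[0,0,0],[0.001,0.086,0.004],0.15],
  [[0,0,0],[0.001,0.086,0.004],0.15],
  [[0,0,0],[0.001,0.086,0.004],0.15],
  [[0,0,0],[0.001,0.086,0.004],0.15],
], force=30)

```text
time: 3.68
eef_pos: [0.5603, -0.243, 0.0999]
tcp_rot: [-0.499, 0.502, -0.499, 0.5]
contact_force: [0.4, 0.1, 4.0]
opening: 0.307
```

Run:
```python
from h import *
t=tool(0)
rel([((.5585,-.2425,.31),t),((.515,-.1,.31),t),((.51,.018,.31),tool(0.005,.314))])
```

```text
[0.0036, -0.0019, -0.0042] [-0.0014, -0.2101, -0.0025]
[0.0036, -0.0019, -0.0042] [-0.1438, -0.2094, -0.0463]
[0.3176, -0.0075, -0.003] [-0.2618, -0.2089, -0.0515]
t 3.683 p [ 0.5603 -0.243   0.0999] F [0.4 0.1 4. ] op 0.307 q [-0.58  0.26  1.82  0.    1.07 -0.57]
```

Request:
jog_arm([
  [[0,0,0],[0,0,0],0.15],
  [[0,0,0],[0,0,0],0.15],
  [[0,0,0],[0,-0.01,0],0.15],
  [[0,0,0],[0,-0.03,0],0.15],
  [[0,0,0],[0,-0.06,0],0.15],
  [[0,0,0],[0,-0.09,0],0.15],
  [[0,0,0],[0,-0.12,0],0.15],
  [[0,0,0],[-0.01,-0.15,-0.002],0.15],
  [[0,0,0],[-0.03,-0.18,-0.008],0.15],
  [[0,0,0],[-0.06,-0.21,-0.015],0.15],
])

```text
time: 4.52
eef_pos: [0.5459, -0.1855, 0.3111]
tcp_rot: [-0.499, 0.503, -0.499, 0.499]
contact_force: [0.8, 0.1, -0.5]
opening: 0.312
```

Run:
```python
from h import *
rel([((.51,.018,.31),tool(0.005,.314)),((.51,.018,.16),tool(0.005,.314))])
cam("side","s2.png")
```

```text
[0.3175, -0.0099, -0.002] [-0.2034, 0.0019, -0.0368]
[0.3175, -0.0099, -0.002] [-0.2028, 0.1519, -0.0363]
t 4.517 p [ 0.5459 -0.1855  0.3111] F [ 0.8  0.1 -0.5] op 0.312 q [-0.5   0.01  1.7   0.    1.44 -0.5 ]
```

View pics/s2.png

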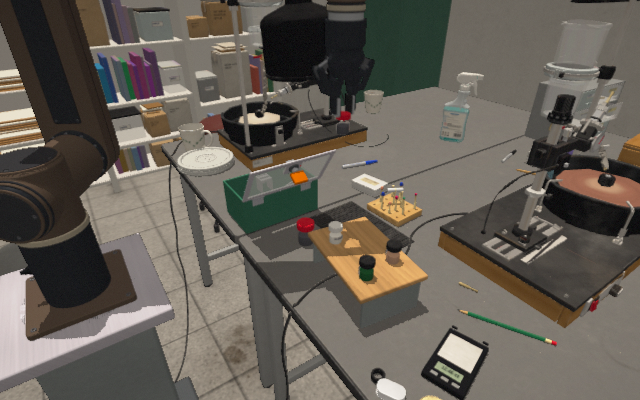

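The jar is held at (344,122), and the other three still stand on the riser at (336,230), (395,250) and (367,268). Now moving over the lane, tilted to its normal.

Request:
jog_arm([
  [[0.04,0,0],[-0.03,0.002,-0.006],0.15],
  [[0.1,-0.002,0],[-0.06,0.002,-0.012],0.15],
  [[0.18,-0.005,0],[-0.09,0.002,-0.018],0.15],
  [[0.26,-0.008,0],[-0.12,0.002,-0.024],0.15],
  [[0.3175,-0.01,-0.002],[-0.15,0.002,-0.03],0.15],
  [[0.3175,-0.01,-0.002],[-0.18,0.002,-0.034],0.15],
  [[0.3175,-0.01,-0.002],[-0.203,0.03,-0.036],0.15],
  [[0.3175,-0.01,-0.002],[-0.205,0.06,-0.036],0.15],
  [[0.3175,-0.01,-0.002],[-0.205,0.09,-0.036],0.15],
  [[0.3175,-0.01,-0.002],[-0.205,0.11,-0.036],0.15],
])

```text
time: 5.4
eef_pos: [0.5104, 0.0255, 0.2067]
tcp_rot: [-0.416, 0.411, -0.57, 0.576]
contact_force: [-0.0, 0.1, -1.1]
opening: 0.309
```

Request:
jog_arm([
  [[0,0,0],[0,0,0],0.15],
  [[0,0,0],[0,0,0],0.15],
])

```text
time: 5.57
eef_pos: [0.5092, 0.0258, 0.2053]
tcp_rot: [-0.417, 0.412, -0.569, 0.576]
contact_force: [-0.2, -0.3, -0.1]
opening: 0.31
```

Run:
```python
from h import *
c=cam("top","t2.png")
cv2.imwrite("pics/t2c.png",cv2.resize(c["pixels"][120:270,190:390],None,fx=4,fy=4))
c=cam("wrist","w2.png")
rel([((.514,.020,.115),tool(0.005,.314)),((.514,.020,.0746),tool(0.005,.314))])
```

```text
[-0.0094, 0.0062, -0.0008] [0.0051, 0.0898, -0.0273]
[-0.0094, 0.0062, -0.0008] [0.0051, 0.1281, -0.0402]
t 5.667 p [0.5113 0.0252 0.2088] F [ 0.4  0.  -0.3] op 0.311 q [-0.18 -0.28  2.17  0.07  0.94 -0.23]
```

View pics/w2.png

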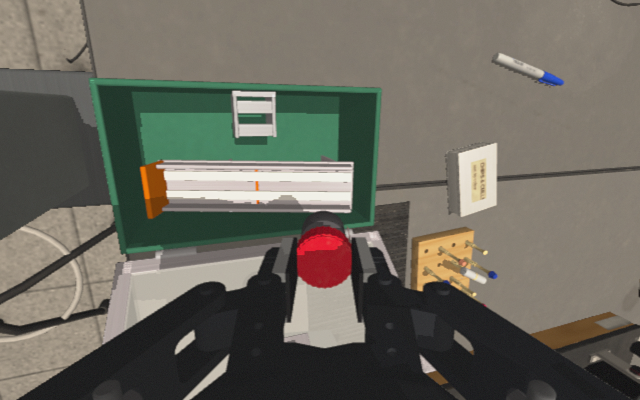

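View pics/t2c.png

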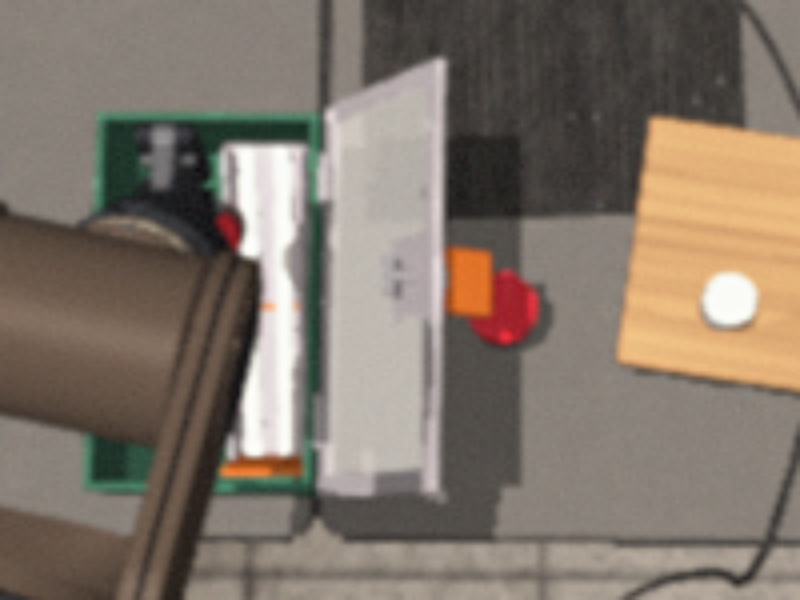

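Run:
```python
from h import *
c=cam("wrist");P=cloud(c);px=c["pixels"];hsv=cv2.cvtColor(px,cv2.COLOR_BGR2HSV)
o=(hsv[...,0]>3)&(hsv[...,0]<20)&(hsv[...,1]>90)
o[:, :100]=0;o[:,400:]=0
n,l,s,cc=cv2.connectedComponentsWithStats(o.astype(np.uint8))
for i in range(1,n):
    if s[i,4]>10: k=P[l==i];print("orange",s[i],np.nanmedian(k,0).round(4),np.nanmin(k,0).round(4),np.nanmax(k,0).round(4))
for u in (180,200,220,240,275):
    print("col",u)
    print([tuple(float(t) for t in P[v,u].round(4)) for v in range(156,218,3)])
u=np.arange(175,290); q=P[183:192,175:290].reshape(-1,3); k=np.polyfit(q[:,0]-.52,q[:,2],1);print("floor fit",k,np.median(q[:,2]-.325*(q[:,0]-.52)))
```

```text
orange [ 138  160   30   59 1170] [0.3959 0.0203 0.0429] [ 0.3825 -0.0112  0.0122] [0.4036 0.0441 0.0546]
orange [254 180   3  10  28] [0.4912 0.0182 0.0491] [0.49   0.0139 0.0468] [0.4922 0.024  0.0513]
col 180
[(0.4201, 0.0459, 0.0136), (0.4197, 0.0427, 0.0129), (0.4213, 0.0424, 0.0305), (0.4225, 0.0418, 0.0445), (0.422, 0.0386, 0.0427), (0.4202, 0.0332, 0.0294), (0.4197, 0.0299, 0.0281), (0.4192, 0.0265, 0.0268), (0.4184, 0.0225, 0.0224), (0.4183, 0.0198, 0.0245), (0.4181, 0.0169, 0.0254), (0.4177, 0.0137, 0.0252), (0.4177, 0.0112, 0.0281), (0.4173, 0.008, 0.0279), (0.4169, 0.0048, 0.0276), (0.4162, 0.0008, 0.0248), (0.4168, -0.0002, 0.0324), (0.4175, -0.0009, 0.0408), (0.4174, -0.0035, 0.0426), (0.4153, -0.011, 0.0288), (0.4162, -0.0112, 0.0382)]
col 200
[(0.4394, 0.045, 0.0123), (0.4391, 0.0418, 0.0122), (0.44, 0.0422, 0.0342), (0.4406, 0.0418, 0.05), (0.4402, 0.0388, 0.0491), (0.4392, 0.0333, 0.0354), (0.4388, 0.0301, 0.0346), (0.4386, 0.0273, 0.0358), (0.438, 0.023, 0.0306), (0.4378, 0.02, 0.0311), (0.4374, 0.0166, 0.0298), (0.4371, 0.0136, 0.0308), (0.437, 0.0112, 0.0337), (0
[... 2105 characters left out ...]
 illegal value
 ** On entry to DLASCL parameter number  5 had an illegal value
 ** On entry to DLASCL parameter number  4 had an illegal valueTraceback (most recent call last):
  File "<stdin>", line 11, in <module>
    c, resids, rank, s = lstsq(lhs, rhs, rcond)
                         ~~~~~^^^^^^^^^^^^^^^^^
    x, resids, rank, s = _umath_linalg.lstsq(a, b, rcond,
                         ~~~~~~~~~~~~~~~~~~~^^^^^^^^^^^^^
                                             signature=signature)
                                             ^^^^^^^^^^^^^^^^^^^^
    raise LinAlgError("SVD did not converge in Linear Least Squares")
numpy.linalg.LinAlgError: SVD did not converge in Linear Least Squares
```

Wrist depth agrees with the top camera. The lane centre is at y 0.0195, the floor is at z 0.059 at x 0.52, and the half-way line is at x 0.491. Lowering now.

Request:
jog_arm([
  [[-0.009,0.006,-0.001],[0.0055,0.03,-0.009],0.15],
  [[-0.009,0.006,-0.001],[0.0055,0.06,-0.018],0.15],
  [[-0.009,0.006,-0.001],[0.0055,0.085,-0.026],0.15],
  [[-0.009,0.006,-0.001],[0.0055,0.105,-0.033],0.15],
  [[-0.009,0.006,-0.001],[0.0055,0.118,-0.037],0.15],
  [[-0.009,0.006,-0.001],[0.0055,0.126,-0.039],0.15],
  [[-0.009,0.006,-0.001],[0.0055,0.126,-0.039],0.15],
  [[-0.009,0.006,-0.001],[0.0055,0.126,-0.039],0.15],
])

```text
time: 6.38
eef_pos: [0.5163, 0.0191, 0.079]
tcp_rot: [-0.416, 0.413, -0.572, 0.574]
contact_force: [-0.2, -0.6, -0.3]
opening: 0.312
```

Run:
```python
from h import *
cam("wrist","w3.png")
rel([((.514,.0195,.0746),tool(0.005,.314)),((.514-.03,.0195,.0746+.09),tool(0.005,.314))])
```

```text
[-0.0049, 0.0003, 0.0011] [-0.0004, 0.0039, -0.004]
[-0.0049, 0.0003, 0.0011] [-0.0005, -0.091, -0.0043]
t 6.433 p [0.5166 0.0191 0.0795] F [-0.9  0.4 -0.1] op 0.31 q [-0.19 -0.09  2.27  0.1   0.65 -0.27]
```

View pics/w3.png

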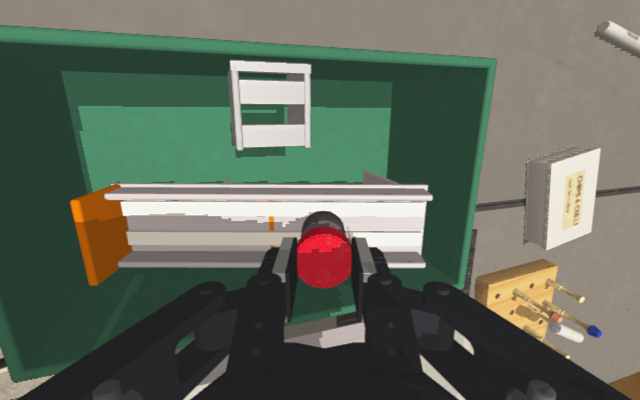

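Request:
jog_arm([
  [[-0.005,0,0.001],[0,0.003,-0.001],0.15],
  [[-0.005,0,0.001],[0,0.004,-0.001],0.15],
  [[-0.005,0,0.001],[0,0.004,-0.001],0.45],
  [[-0.005,0,0.001],[0,0.004,-0.001],0.55],
  [[-0.005,0,0.001],[0,0.004,-0.001],0.55],
  [[-0.005,0,0.001],[0,-0.01,0],0.55],
  [[-0.005,0,0.001],[0,-0.025,0],0.55],
  [[-0.005,0,0.001],[0,-0.05,0],0.55],
  [[-0.005,0,0.001],[0,-0.08,0],0.55],
  [[-0.005,0,0.001],[0,-0.12,0],0.55],
])

```text
time: 7.27
eef_pos: [0.477, 0.0194, 0.192]
tcp_rot: [-0.418, 0.416, -0.569, 0.573]
contact_force: [1.5, 0.2, -0.3]
opening: 0.55
```

Run:
```python
from h import *
cam("wrist","w4.png")
t=tool(0)
rel([((.50,.0,.3),t),((.5,-.1,.3),t),((.4855,-.250,.3),t),((.4855,-.250,.18),t)])
```

```text
[-0.3256, 0.0062, 0.0018] [0.0191, -0.0855, 0.0489]
[-0.3256, 0.0062, 0.0018] [0.1191, -0.0854, 0.0483]
[-0.3256, 0.0062, 0.0018] [0.269, -0.0899, 0.0336]
[-0.3256, 0.0062, 0.0018] [0.2687, 0.0237, -0.0048]
t 7.317 p [0.4809 0.0187 0.2033] F [2.7 1.6 4.5] op 0.549 q [-0.21 -0.37  2.24  0.08  0.95 -0.25]
```

View pics/w4.png

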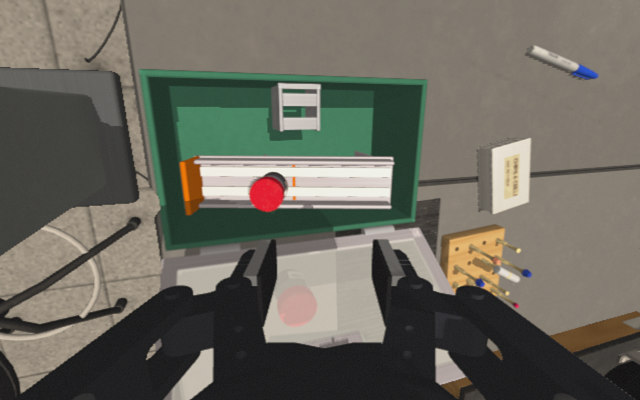

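The red jar, cap at (267,193), is upright and sliding towards the orange stop. Next is the white jar.

Request:
jog_arm([
  [[-0.05,0,0],[0,-0.03,0.005],0.6],
  [[-0.15,0.002,0],[0.005,-0.06,0.02],0.6],
  [[-0.25,0.004,0],[0.015,-0.09,0.045],0.6],
  [[-0.326,0.006,0.002],[0.045,-0.09,0.048],0.6],
  [[-0.326,0.006,0.002],[0.08,-0.09,0.048],0.6],
  [[-0.326,0.006,0.002],[0.115,-0.09,0.047],0.6],
  [[-0.326,0.006,0.002],[0.15,-0.09,0.045],0.6],
  [[-0.326,0.006,0.002],[0.185,-0.09,0.042],0.6],
  [[-0.326,0.006,0.002],[0.22,-0.09,0.038],0.6],
  [[-0.326,0.006,0.002],[0.252,-0.085,0.034],0.6],
])

```text
time: 8.15
eef_pos: [0.4874, -0.2353, 0.2963]
tcp_rot: [0.5, -0.499, 0.501, -0.5]
contact_force: [0.3, -0.3, 0.3]
opening: 0.602
```

Request:
jog_arm([
  [[0,0,0],[0.016,0.03,-0.001],0.6],
  [[0,0,0],[0.017,0.06,-0.001],0.6],
  [[0,0,0],[0.017,0.09,-0.001],0.6],
  [[0,0,0],[0.017,0.11,-0.001],0.6],
  [[0,0,0],[0.017,0.11,-0.001],0.6],
  [[0,0,0],[0.017,0.11,-0.001],0.6],
])

```text
time: 8.65
eef_pos: [0.4861, -0.2521, 0.1853]
tcp_rot: [-0.5, 0.5, -0.5, 0.5]
contact_force: [0.6, -0.2, 0.9]
opening: 0.6
```

Run:
```python
from h import *
c=cam("wrist","w5.png");P=cloud(c)
m=(np.hypot(P[...,0]-.4855,P[...,1]+.25)<.022)&(P[...,2]>.118)&(P[...,2]<.135)
q=P[m];print(len(q),q.mean(0) if len(q) else 0)
c=cam("side"); cv2.imwrite("pics/s5.png",cv2.resize(c["pixels"][140:320,215:430],None,fx=3.2,fy=3.2))
c=cam("top"); cv2.imwrite("pics/t5.png",cv2.resize(c["pixels"][120:270,190:390],None,fx=4,fy=4))
rel([((.4855,-.25,.097),tool(0))])
```

```text
1247 [ 0.48612786 -0.25060265  0.12773099]
[-0.0053, 0.0001, 0.0043] [-0.0037, 0.0919, -0.0029]
t 8.8 p [ 0.4879 -0.2533  0.189 ] F [-0.   0.3  0.6] op 0.603 q [-0.66  0.02  1.91 -0.    1.2  -0.66]
```

View pics/w5.png

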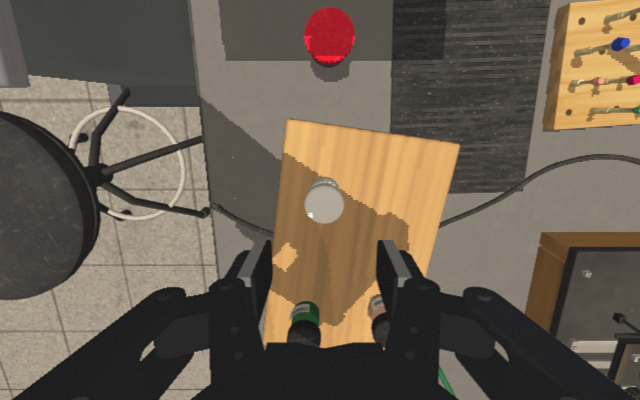

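View pics/t5.png

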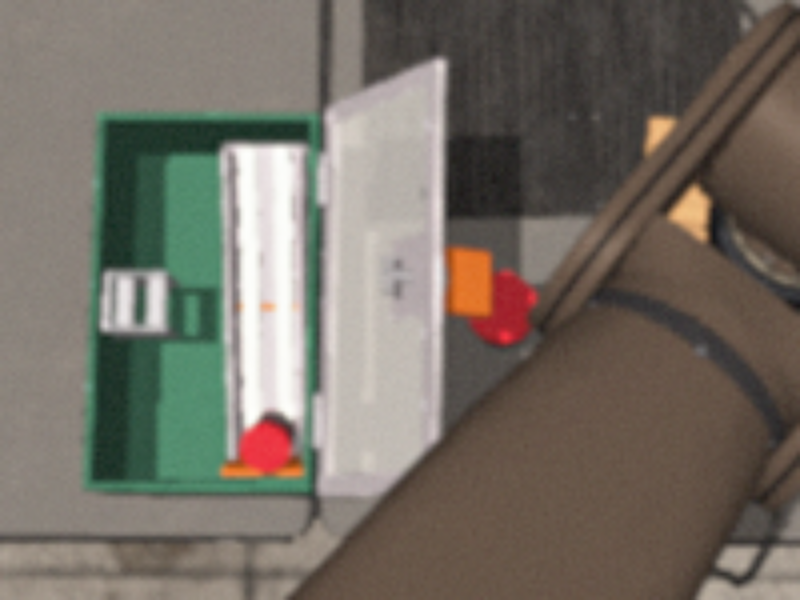

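The red jar rests upright at the stop, at (268,447) in the crop. The white cap is between the jaws at (324,203) in the wrist picture. Going down to grip it.

Request:
jog_arm([
  [[-0.003,0,0.002],[-0.002,0.025,-0.001],0.6],
  [[-0.003,0,0.002],[-0.003,0.05,-0.002],0.6],
  [[-0.003,0,0.002],[-0.003,0.075,-0.002],0.6],
  [[-0.003,0,0.002],[-0.003,0.09,-0.002],0.6],
  [[-0.003,0,0.002],[-0.003,0.09,-0.002],0.6],
  [[-0.003,0,0.002],[-0.003,0.09,-0.002],0.3],
  [[-0.003,0,0.002],[-0.003,0.09,-0.002],0.15],
  [[-0.003,0,0.002],[-0.003,0.09,-0.002],0.15],
  [[-0.003,0,0.002],[-0.003,0.09,-0.002],0.15],
  [[-0.003,0,0.002],[-0.003,0.09,-0.002],0.15],
])

```text
time: 9.63
eef_pos: [0.4878, -0.2518, 0.1015]
tcp_rot: [0.5, -0.497, 0.503, -0.5]
contact_force: [-0.3, -0.5, 6.6]
opening: 0.309
```

Run:
```python
from h import *
rel([((.4855,-.25,.31),tool(0)),((.5,-.12,.315),tool(0.005,.0)),((.5,.0195,.315),tool(0.005,.314)),((.514-.022,.0195,.0765+.067),tool(0.005,.314))])
```

```text
[-0.0058, 0.0002, 0.0051] [-0.0007, -0.2085, -0.0011]
[-0.0058, -0.0048, 0.0051] [-0.1307, -0.2141, 0.0135]
[0.3082, -0.004, 0.0058] [-0.2702, -0.2148, 0.0135]
[0.3082, -0.004, 0.0058] [-0.2711, -0.0433, 0.0045]
t 9.633 p [ 0.4878 -0.2518  0.1015] F [-0.3 -0.5  6.6] op 0.309 q [-0.66  0.12  1.98 -0.    1.04 -0.66]
```

Request:
jog_arm([
  [[0,0,0],[0,-0.01,0],0.15],
  [[0,0,0],[0,-0.035,0],0.15],
  [[0,0,0],[0,-0.07,0],0.15],
  [[0,0,0],[0,-0.105,0],0.15],
  [[0,0,0],[0,-0.14,0],0.15],
  [[0,0,0],[0,-0.175,0],0.15],
  [[-0.003,0,0.004],[-0.02,-0.2,0.003],0.15],
  [[-0.003,0,0.004],[-0.05,-0.213,0.006],0.15],
  [[-0.003,0,0.004],[-0.085,-0.214,0.01],0.15],
  [[0.03,0,0.005],[-0.12,-0.214,0.013],0.15],
])

```text
time: 10.47
eef_pos: [0.5006, -0.13, 0.3176]
tcp_rot: [0.49, -0.49, 0.511, -0.509]
contact_force: [0.5, 0.1, -0.5]
opening: 0.307
```

Run:
```python
from h import *
rel([((.5,.0195,.315),tool(0.005,.314)),((.5,.0195,.205),tool(0.005,.314)),((.514-.022,.0195,.0765+.067),tool(0.005,.314))])
```

```text
[0.2738, -0.0055, 0.0025] [-0.1495, 0.0023, -0.0008]
[0.2738, -0.0055, 0.0025] [-0.1496, 0.1122, -0.0052]
[0.2738, -0.0055, 0.0025] [-0.1497, 0.1734, -0.0157]
t 10.467 p [ 0.5006 -0.13    0.3176] F [ 0.5  0.1 -0.5] op 0.307 q [-0.46 -0.16  1.85  0.02  1.42 -0.46]
```

Request:
jog_arm([
  [[0.05,-0.001,0],[-0.03,0.002,0],0.15],
  [[0.13,-0.002,0],[-0.065,0.002,0],0.15],
  [[0.21,-0.004,0.002],[-0.1,0.002,-0.001],0.15],
  [[0.274,-0.0055,0.0025],[-0.13,0.005,-0.001],0.15],
  [[0.274,-0.0055,0.0025],[-0.1495,0.025,-0.001],0.15],
  [[0.274,-0.0055,0.0025],[-0.1495,0.055,-0.003],0.15],
  [[0.274,-0.0055,0.0025],[-0.1495,0.085,-0.004],0.15],
  [[0.274,-0.0055,0.0025],[-0.1495,0.11,-0.005],0.15],
  [[0.274,-0.0055,0.0025],[-0.1495,0.112,-0.005],0.15],
  [[0.274,-0.0055,0.0025],[-0.1495,0.112,-0.005],0.15],
])

```text
time: 11.3
eef_pos: [0.4992, 0.0197, 0.204]
tcp_rot: [-0.417, 0.416, -0.57, 0.573]
contact_force: [-0.4, -0.3, 0.4]
opening: 0.308
```

Run:
```python
from h import *
cam("wrist","w6.png")
rel([((.514-.012,.0195,.0746+.037),tool(0.005,.314)),((.5142,.0195,.0750),tool(0.005,.314))])
```

```text
[-0.0012, -0.0002, 0.0001] [-0.0002, 0.0905, -0.028]
[-0.0012, -0.0002, 0.0001] [-0.0002, 0.1291, -0.0278]
t 11.35 p [0.5006 0.0193 0.2064] F [-0.2  0.3  0.1] op 0.308 q [-0.2  -0.31  2.19  0.08  0.95 -0.24]
```

View pics/w6.png

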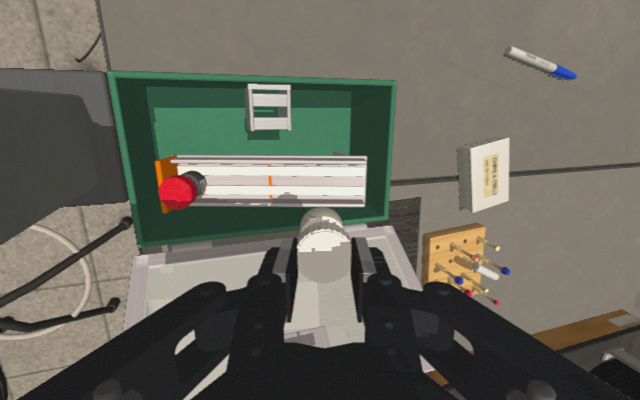

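The white jar is held, and the red jar rests at the stop at (182,188). Lowering.

Request:
jog_arm([
  [[0,0,0],[0,0.03,-0.009],0.15],
  [[0,0,0],[0,0.06,-0.018],0.15],
  [[0,0,0],[0,0.09,-0.026],0.15],
  [[0,0,0],[0,0.11,-0.028],0.15],
  [[0,0,0],[0,0.122,-0.028],0.15],
  [[0,0,0],[0,0.126,-0.028],0.15],
  [[0,0,0],[0,0.126,-0.028],0.15],
  [[0,0,0],[0,0.126,-0.028],0.15],
])

```text
time: 12.02
eef_pos: [0.5149, 0.0189, 0.0803]
tcp_rot: [-0.415, 0.413, -0.572, 0.574]
contact_force: [0.4, 0.0, -0.8]
opening: 0.311
```

Run:
```python
from h import *
rel([((.5139,.0195,.0758),tool(0.005,.314))])
```

```text
[-0.0049, -0.0001, 0.0008] [-0.0006, 0.004, -0.0024]
t 12.017 p [0.5149 0.0189 0.0803] F [ 0.4  0.  -0.8] op 0.311 q [-0.19 -0.09  2.27  0.1   0.66 -0.27]
```

Request:
jog_arm([
  [[-0.005,0,0.001],[-0.0005,0.004,-0.001],0.15],
  [[-0.005,0,0.001],[-0.0005,0.005,-0.001],0.15],
  [[-0.005,0,0.001],[-0.0005,0.005,-0.001],0.45],
  [[-0.005,0,0.001],[-0.0005,0.005,-0.001],0.55],
  [[-0.005,0,0.001],[-0.0005,0.005,-0.001],0.55],
  [[-0.005,0,0.001],[0,-0.01,0],0.55],
  [[-0.005,0,0.001],[0,-0.025,0],0.55],
  [[-0.005,0,0.001],[0,-0.05,0],0.55],
  [[-0.005,0,0.001],[0,-0.08,0],0.55],
  [[-0.005,0,0.001],[0,-0.12,0],0.55],
])

```text
time: 12.85
eef_pos: [0.4753, 0.0191, 0.1929]
tcp_rot: [-0.418, 0.416, -0.569, 0.573]
contact_force: [1.1, 0.2, 0.6]
opening: 0.548
```

Request:
jog_arm([
  [[-0.05,0,0],[0,-0.03,0],0.3],
  [[-0.12,0,0],[0,-0.06,0.005],0.1],
  [[-0.12,0,0],[0,-0.07,0.01],0.0],
  [[-0.12,0,0],[0,-0.07,0.01],0.0],
])

```text
time: 13.18
eef_pos: [0.4661, 0.0186, 0.2671]
tcp_rot: [-0.449, 0.447, -0.546, 0.548]
contact_force: [-0.1, -0.5, 0.1]
opening: 0.005
```

Run:
```python
from h import *
c=cam("wrist","w7.png")
cam("top","t7.png");cam("side","s7.png")
for nm in("top","side"):
    c=cam(nm);P=cloud(c);hsv=cv2.cvtColor(c["pixels"],cv2.COLOR_BGR2HSV)
    # cover points: between y -.13 .. -.02, x .38-.6, z .11-.23
    m=(P[...,0]>.38)&(P[...,0]<.595)&(P[...,1]<-.022)&(P[...,1]>-.14)&(P[...,2]>.112)&(P[...,2]<.24)
    o=(hsv[...,0]>5)&(hsv[...,0]<16)&(hsv[...,1]>200)&(hsv[...,2]>150)
    q=P[m&~o]; print(nm,len(q)); 
    if len(q)>20:
        y=-(q[:,1]+.0195);z=q[:,2]-.105; a=np.degrees(np.arctan2(z,-y)); print(np.percentile(a,[10,50,90]), q[:,2].max(), q[q[:,2].argmax()].round(3), np.percentile(q[:,0],[1,99]))
    k=P[m&o]; print("stud",k.mean(0).round(4),k.min(0).round(4),k.max(0).round(4))
rel([])
```

```text
top 2858
[117.22561186 121.70847589 122.82164734] 0.21694789461683306 [ 0.513 -0.088  0.217] [0.38198946 0.59250754]
stud [ 0.4866 -0.1056  0.1786] [ 0.4703 -0.1167  0.17  ] [ 0.5037 -0.0954  0.1909]
side 1850
[124.43004252 125.38872255 130.57139497] 0.21547319325500902 [ 0.515 -0.093  0.215] [0.38167702 0.5930001 ]
stud [ 0.4873 -0.1086  0.1791] [ 0.471  -0.1192  0.17  ] [ 0.5067 -0.0968  0.1866]
t 13.433 p [0.4622 0.0192 0.2595] F [-0.9  0.2 -0.2] op -0.0 q [-0.2  -0.37  2.12  0.04  1.2  -0.22]
```

View pics/w7.png

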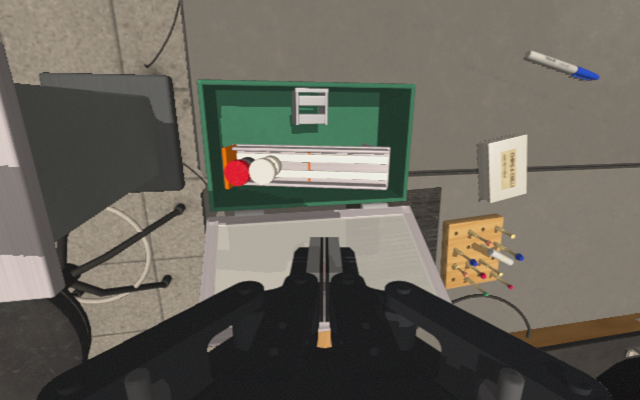

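View pics/s7.png

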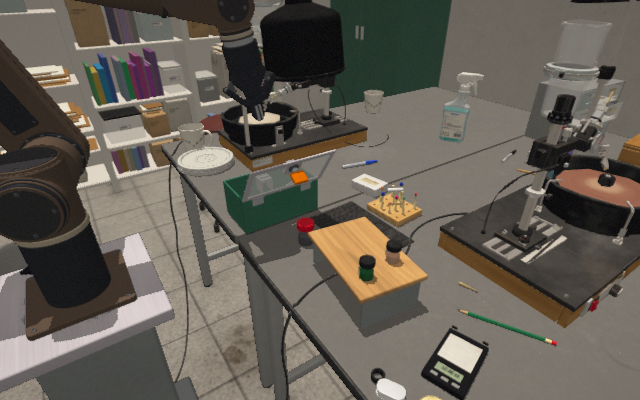

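Both jars are upright and in order in the wrist picture: red at (235,172) against the stop, white at (263,170) behind it. The fingers are shut. The cover stands at about 2.17 rad. I'll work out the path that pushes it over from its back, at x = 0.44.

Run:
```python
from h import *
t=tool(0.0)
rel([((.44,-.06,.29),t),((.44,-.155,.28),t),((.44,-.155,.17),t)])
```

```text
[-0.1841, 0.0048, -0.0027] [0.0791, -0.0343, -0.0166]
[-0.1841, 0.0048, -0.0027] [0.1741, -0.0248, -0.0189]
[-0.1841, 0.0048, -0.0027] [0.1743, 0.0834, -0.039]
t 13.433 p [0.4622 0.0192 0.2595] F [-0.9  0.2 -0.2] op -0.0 q [-0.2  -0.37  2.12  0.04  1.2  -0.22]
```

Request:
jog_arm([
  [[-0.06,0.001,0],[0.015,-0.03,-0.006],0],
  [[-0.12,0.002,0],[0.045,-0.034,-0.012],0],
  [[-0.184,0.005,-0.003],[0.08,-0.034,-0.017],0],
  [[-0.184,0.005,-0.003],[0.115,-0.034,-0.018],0],
  [[-0.184,0.005,-0.003],[0.15,-0.03,-0.019],0],
  [[-0.184,0.005,-0.003],[0.174,-0.01,-0.022],0],
  [[-0.184,0.005,-0.003],[0.174,0.025,-0.028],0],
  [[-0.184,0.005,-0.003],[0.174,0.055,-0.034],0],
  [[-0.184,0.005,-0.003],[0.174,0.083,-0.039],0],
  [[-0.184,0.005,-0.003],[0.174,0.083,-0.039],0],
])

```text
time: 14.27
eef_pos: [0.4348, -0.1519, 0.1618]
tcp_rot: [-0.501, 0.506, -0.495, 0.498]
contact_force: [-0.8, 0.3, -1.4]
opening: 0.003
```

Run:
```python
from h import *
t=tool(0.0);h=lambda y,z:((.44,y,z),t)
rel([h(-.105,.172),h(-.08,.178),h(-.055,.19),h(-.0345,.2),h(-.015,.206),h(.003,.21),h(.02,.202),h(.038,.19)])
```

```text
[0.0136, -0.0011, -0.0084] [-0.047, -0.0099, 0.005]
[0.0136, -0.0011, -0.0084] [-0.072, -0.0157, 0.0049]
[0.0136, -0.0011, -0.0084] [-0.0971, -0.0275, 0.0047]
[0.0136, -0.0011, -0.0084] [-0.1177, -0.0373, 0.0046]
[0.0136, -0.0011, -0.0084] [-0.1373, -0.0432, 0.0045]
[0.0136, -0.0011, -0.0084] [-0.1553, -0.047, 0.0044]
[0.0136, -0.0011, -0.0084] [-0.1722, -0.0389, 0.0045]
[0.0136, -0.0011, -0.0084] [-0.1901, -0.0267, 0.0046]
t 14.267 p [ 0.4348 -0.1519  0.1618] F [-0.8  0.3 -1.4] op 0.003 q [-0.56 -0.15  2.12 -0.    1.18 -0.56]
```

Request:
jog_arm([
  [[0.013,0,-0.008],[-0.02,-0.005,0.004],0],
  [[0.013,0,-0.008],[-0.04,-0.01,0.005],0],
  [[0.013,0,-0.008],[-0.055,-0.012,0.005],0],
  [[0.013,0,-0.008],[-0.072,-0.016,0.005],0],
  [[0.013,0,-0.008],[-0.085,-0.022,0.005],0],
  [[0.013,0,-0.008],[-0.097,-0.0275,0.005],0],
  [[0.013,0,-0.008],[-0.108,-0.033,0.0045],0],
  [[0.013,0,-0.008],[-0.118,-0.037,0.0045],0],
  [[0.013,0,-0.008],[-0.118,-0.037,0.0045],0],
])

```text
time: 15.02
eef_pos: [0.4404, -0.0329, 0.201]
tcp_rot: [-0.5, 0.5, -0.5, 0.501]
contact_force: [-0.3, 0.2, 0.6]
opening: 0.004
```

Run:
```python
from h import *
t=tool(0.0);h=lambda y,z:((.44,y,z),t)
rel([h(-.015,.206),h(.003,.21),h(.02,.204),h(.04,.19),h(.05,.179),h(.065,.1625)])
cam("side","s8.png")
```

```text
[-0.0013, 0.0006, -0.0007] [-0.0179, -0.005, -0.0003]
[-0.0013, 0.0006, -0.0007] [-0.0359, -0.009, -0.0003]
[-0.0013, 0.0006, -0.0007] [-0.0529, -0.0029, -0.0003]
[-0.0013, 0.0006, -0.0007] [-0.0729, 0.0111, -0.0003]
[-0.0013, 0.0006, -0.0007] [-0.0829, 0.0221, -0.0003]
[-0.0013, 0.0006, -0.0007] [-0.0978, 0.0386, -0.0003]
t 15.017 p [ 0.4404 -0.0329  0.201 ] F [-0.3  0.2  0.6] op 0.004 q [-0.31 -0.25  2.13  0.    1.26 -0.31]
```

View pics/s8.png

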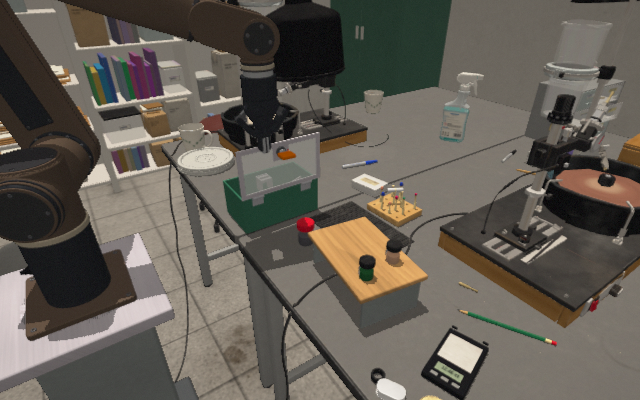

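The cover is now upright in the side picture, with its top edge from about (243,170) to (320,135), pushed by the finger at (268,150). I'll keep pushing past vertical.

Request:
jog_arm([
  [[0,0,0],[-0.01,-0.003,0],0],
  [[0,0,0],[-0.02,-0.006,0],0],
  [[0,0,0],[-0.036,-0.009,0],0],
  [[0,0,0],[-0.053,-0.003,0],0],
  [[0,0,0],[-0.065,0.004,0],0],
  [[0,0,0],[-0.076,0.012,0],0],
  [[0,0,0],[-0.085,0.022,0],0],
  [[0,0,0],[-0.092,0.03,0],0],
  [[0,0,0],[-0.1,0.038,0],0],
  [[0,0,0],[-0.1,0.038,0],0],
])

```text
time: 15.9
eef_pos: [0.44, 0.0686, 0.1626]
tcp_rot: [-0.5, 0.5, -0.499, 0.501]
contact_force: [-0.6, -0.1, -0.5]
opening: 0.002
```

Run:
```python
from h import *
t=tool(0.0);h=lambda y,z:((.44,y,z),t)
rel([h(.07,.15),h(.077,.13),h(.08,.115),h(.08,.107)])
cam("side","s9.png")
c=cam("top");cv2.imwrite("pics/t9.png",cv2.resize(c["pixels"][100:270,150:390],None,fx=3,fy=3))
```

```text
[-0.0006, 0.0026, -0.0019] [-0.0014, 0.0126, 0.0]
[-0.0006, 0.0026, -0.0019] [-0.0083, 0.0326, 0.0]
[-0.0006, 0.0026, -0.0019] [-0.0113, 0.0476, 0.0]
[-0.0006, 0.0026, -0.0019] [-0.0113, 0.0556, 0.0]
t 15.9 p [0.44   0.0686 0.1626] F [-0.6 -0.1 -0.5] op 0.002 q [-0.08 -0.2   2.16  0.    1.17 -0.08]
```

View pics/s9.png

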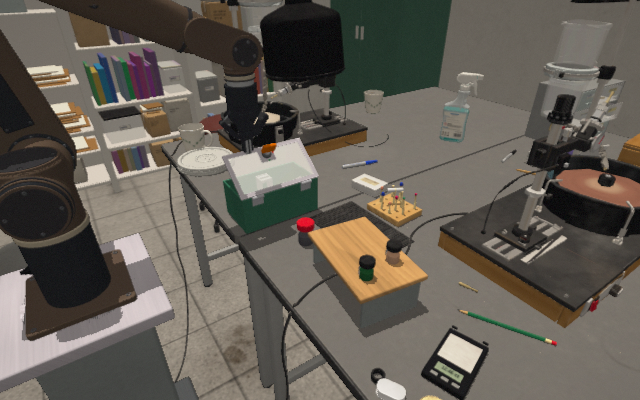

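The cover now leans inward at roughly 35°. Pressing it down.

Request:
jog_arm([
  [[0,0,0],[-0.001,0.01,0],0],
  [[0,0,0],[-0.004,0.02,0],0],
  [[0,0,0],[-0.008,0.03,0],0],
  [[0,0,0],[-0.01,0.04,0],0],
  [[0,0,0],[-0.011,0.048,0],0],
  [[0,0,0],[-0.011,0.053,0],0],
  [[0,0,0],[-0.011,0.056,0],0],
  [[0,0,0],[-0.011,0.056,0],0],
])

```text
time: 16.67
eef_pos: [0.439, 0.078, 0.1051]
tcp_rot: [0.501, -0.5, 0.499, -0.5]
contact_force: [-0.3, 0.0, -0.1]
opening: 0.004
```

Run:
```python
from h import *
rel([])
cam("side","s10.png")
c=cam("top");cv2.imwrite("pics/t10.png",cv2.resize(c["pixels"][100:270,150:390],None,fx=3,fy=3))
P=cloud(c);m=(P[...,0]>.48)&(P[...,0]<.60)&(P[...,1]>-.02)&(P[...,1]<.12)&(P[...,2]>.09)&(P[...,2]<.2)
q=P[m];print(len(q),np.polyfit(q[:,1],q[:,2],1),np.median(q[:,2]))
```

```text
t 16.667 p [0.439  0.078  0.1051] F [-0.3  0.  -0.1] op 0.004 q [-0.05 -0.12  2.21  0.    1.05 -0.05]
2634 [0.18396215 0.11158458] 0.11914356859301867
```

View pics/t10.png

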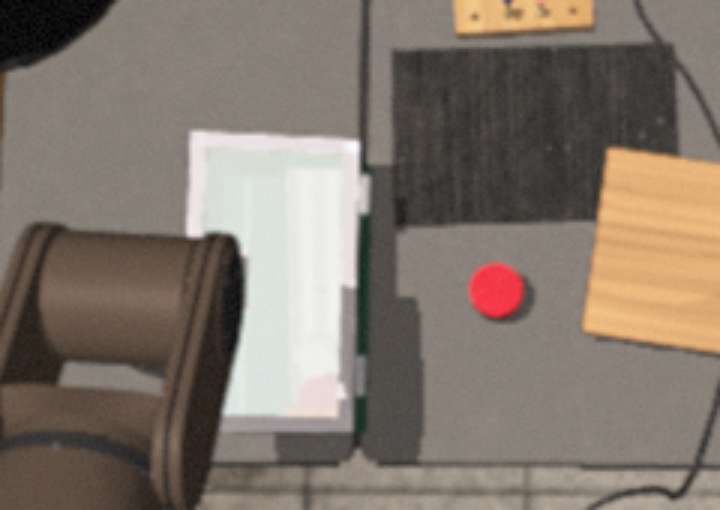

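View pics/s10.png

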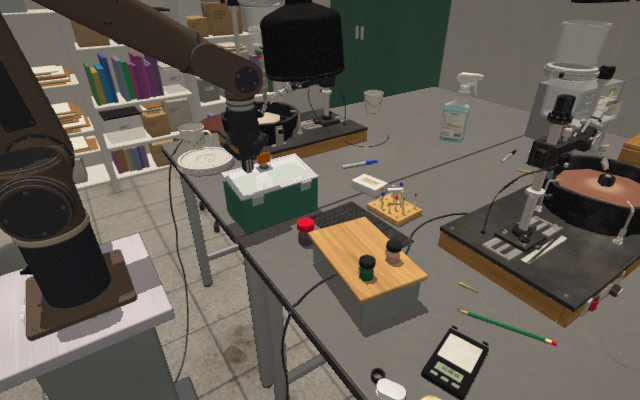

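Run:
```python
from h import *
for nm in("top","side"):
    c=cam(nm);P=cloud(c)
    m=(P[...,0]>.515)&(P[...,0]<.60)&(P[...,1]>-.02)&(P[...,1]<.12)&(P[...,2]>.09)&(P[...,2]<.2)
    q=P[m];print(nm,len(q),np.polyfit(q[:,1],q[:,2],1),np.median(q[:,2]))
c=cam("side");cv2.imwrite("pics/s11.png",cv2.resize(c["pixels"][130:240,200:350],None,fx=5,fy=5,interpolation=cv2.INTER_CUBIC))
c=cam("wrist","w11.png")
```

```text
top 2047 [0.18017386 0.1117229 ] 0.12018737672804702
side 965 [0.23143991 0.11007033] 0.11915180144790327
```

View pics/s11.png

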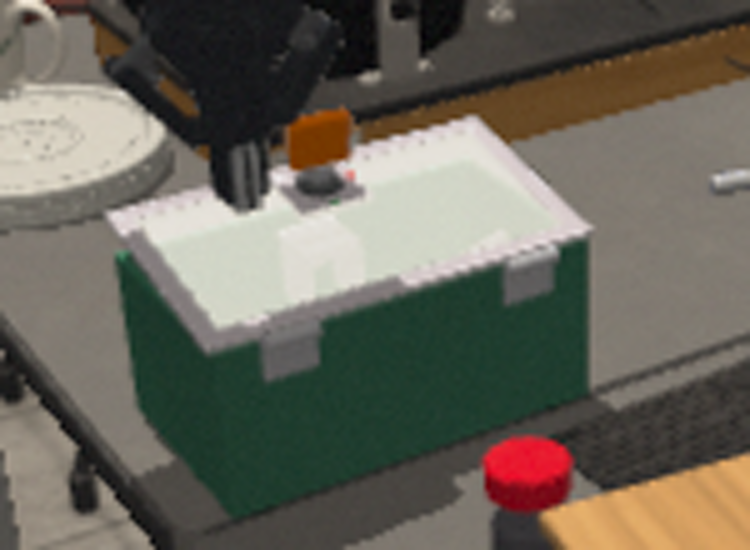

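View pics/w11.png

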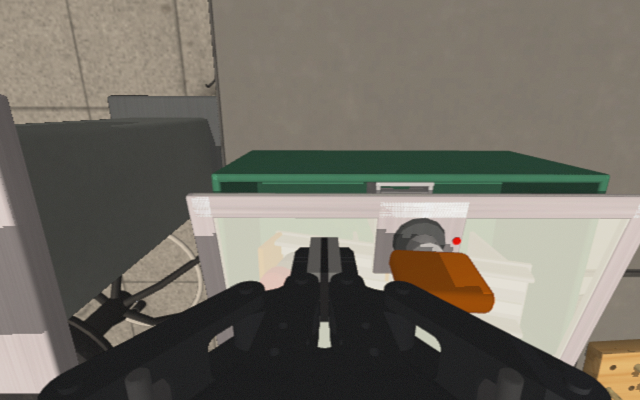

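Run:
```python
from h import *
c=cam("side");T=np.linalg.inv(c["T"])
def pr(p):
    q=T@np.array([*p,1.]);return (c["cx"]+c["fx"]*q[0]/-q[2]-200)*5,(c["cy"]-c["fy"]*q[1]/-q[2]-130)*5
for n,p in dict(tip=(.439,.078,.105),tip127=(.439,.078,.127),edgeN=(.377,.1085,.105+.025),edgeshut=(.377,.1105,.107),edgeF=(.597,.1085,.13),hingeN=(.377,-.0195,.107),edge25=(.377,.107,.135)).items(): print(n,np.round(pr(p)))
P=cloud(c)
m=(P[...,0]>.42)&(P[...,0]<.46)&(P[...,1]>.05)&(P[...,1]<.1)&(P[...,2]>.1)&(P[...,2]<.2)
hsv=cv2.cvtColor(c["pixels"],cv2.COLOR_BGR2HSV)
d=m&(hsv[...,2]<90);print("finger pts",P[d][np.argsort(P[d][:,2])][:8].round(3))
for nm in("top","side"):
    c=cam(nm);P=cloud(c);hsv=cv2.cvtColor(c["pixels"],cv2.COLOR_BGR2HSV)
    o=(hsv[...,0]>5)&(hsv[...,0]<16)&(hsv[...,1]>200)&(hsv[...,2]>100)&(P[...,0]>.42)&(P[...,0]<.56)&(P[...,1]>.03)&(P[...,2]>.1)
    print(nm,o.sum(),P[o].mean(0).round(4) if o.any() else "",P[o].max(0).round(4) if o.any() else "")
```

```text
tip [241. 248.]
tip127 [237. 212.]
edgeN [104. 215.]
edgeshut [108. 252.]
edgeF [465. 119.]
hingeN [208. 355.]
edge25 [103. 207.]
finger pts [[0.437 0.075 0.133]
 [0.443 0.069 0.134]
 [0.44  0.069 0.134]
 [0.436 0.071 0.137]
 [0.434 0.073 0.137]
 [0.442 0.066 0.138]
 [0.44  0.067 0.138]
 [0.43  0.069 0.14 ]]
top 0  
side 113 [0.4872 0.0744 0.1596] [0.5045 0.0788 0.1731]
```

Run:
```python
from h import *
c=cam("wrist");c["T"]=np.array(c["mount"]);Q=cloud(c);hsv=cv2.cvtColor(c["pixels"],cv2.COLOR_BGR2HSV)
m=(abs(Q[...,2])<.012)&(abs(Q[...,0])<.03)&(hsv[...,2]<110)&(hsv[...,1]<80)
print(m.sum()); q=Q[m]; print(q[np.argsort(-q[:,1])][:10].round(4))
for v in range(225,260,4): print(v,Q[v,324].round(4),Q[v,312].round(4),c["pixels"][v,324],c["pixels"][v,312])
```

```text
13674
[[ 0.001   0.0947  0.0014]
 [ 0.001   0.0946 -0.002 ]
 [ 0.001   0.0946 -0.009 ]
 [ 0.001   0.0946  0.0006]
 [ 0.001   0.0945  0.0119]
 [ 0.0009  0.0944 -0.0046]
 [ 0.001   0.0943  0.0058]
 [ 0.0009  0.0941  0.0066]
 [ 0.0009  0.0941  0.011 ]
 [ 0.0008  0.0939  0.0101]]
225 [-0.0153 -0.0236  0.0005] [-0.0148 -0.0223 -0.0055] [192 209 205] [192 210 206]
229 [-0.0129 -0.0229  0.0005] [-0.0128 -0.0226 -0.0055] [191 210 205] [192 210 206]
233 [-0.0105 -0.0223  0.0005] [-0.0108 -0.0229 -0.0055] [192 211 205] [191 209 204]
237 [-0.011  -0.0285  0.0005] [-0.0111 -0.0286 -0.0053] [86 94 94] [116 124 127]
241 [-0.0109 -0.0327  0.0004] [-0.0111 -0.0331 -0.0051] [30 29 29] [81 84 86]
245 [-0.0107 -0.0368  0.0004] [-0.0109 -0.0372 -0.005 ] [29 27 29] [80 84 86]
249 [-0.011  -0.0414  0.0004] [-0.0108 -0.0411 -0.0049] [24 24 26] [82 85 86]
253 [-0.0114 -0.0462  0.0004] [-0.0105 -0.0443 -0.0047] [29 31 29] [80 82 85]
257 [-0.0108 -0.0488  0.0004] [-0.0113 -0.0496 -0.0045] [29 28 30] [80 83 85]
```

The cover is still about 0.18–0.2 rad open. In both the depth and the picture, the shut fingertips end about 24 mm short of the reported TCP. So more press is needed. Before that I'll shift away from the stud so the gripper body clears the wing.

Run:
```python
from h import *
t=tool(0.0);h=lambda y,z:((.422,y,z),t)
rel([((.43,.078,.13),t),h(.092,.13),h(.092,.105),h(.092,.085)])
```

```text
[0.0002, 0.0014, -0.0005] [-0.0, -0.0235, -0.0098]
[0.0002, 0.0014, -0.0005] [-0.014, -0.0235, -0.0178]
[0.0002, 0.0014, -0.0005] [-0.014, 0.0015, -0.0178]
[0.0002, 0.0014, -0.0005] [-0.014, 0.0215, -0.0178]
t 17.167 p [0.4398 0.078  0.1065] F [ 0.2 -0.8 -0.4] op -0.002 q [-0.05 -0.12  2.21  0.    1.05 -0.05]
```

Request:
jog_arm([
  [[0,0,0],[0,-0.015,-0.008],0],
  [[0,0,0],[-0.008,-0.023,-0.015],0],
  [[0,0,0],[-0.014,-0.02,-0.018],0],
  [[0,0,0],[-0.014,-0.01,-0.018],0],
  [[0,0,0],[-0.014,0,-0.018],0],
  [[0,0,0],[-0.014,0.006,-0.018],0],
  [[0,0,0],[-0.014,0.012,-0.018],0],
  [[0,0,0],[-0.014,0.012,-0.018],0],
])

```text
time: 17.83
eef_pos: [0.4203, 0.0918, 0.092]
tcp_rot: [0.501, -0.501, 0.498, -0.499]
contact_force: [0.5, -0.8, 0.7]
opening: -0.001
```

```bash
cat > cov.py <<'E'
from h import *
def cover(tag):
    for nm in("top","side"):
        c=cam(nm);P=cloud(c)
        m=(P[...,0]>.515)&(P[...,0]<.60)&(P[...,1]>-.02)&(P[...,1]<.12)&(P[...,2]>.09)&(P[...,2]<.2)
        q=P[m];print(nm,len(q),np.polyfit(q[:,1],q[:,2],1),np.median(q[:,2]))
    cv2.imwrite("pics/%s.png"%tag,cv2.resize(c["pixels"][130:240,200:350],None,fx=5,fy=5,interpolation=cv2.INTER_CUBIC))
    rel([])
E
python3 -c "
from cov import *
cover('s12')"
```

```text
top 2048 [0.04961009 0.10946475] 0.11192582180366062
side 828 [0.10474518 0.10728441] 0.11245858959501967
t 17.933 p [0.4214 0.0918 0.0936] F [-0.5 -0.4 -0.5] op 0.002 q [-0.02 -0.14  2.25  0.    1.03 -0.02]
```

View pics/s12.png

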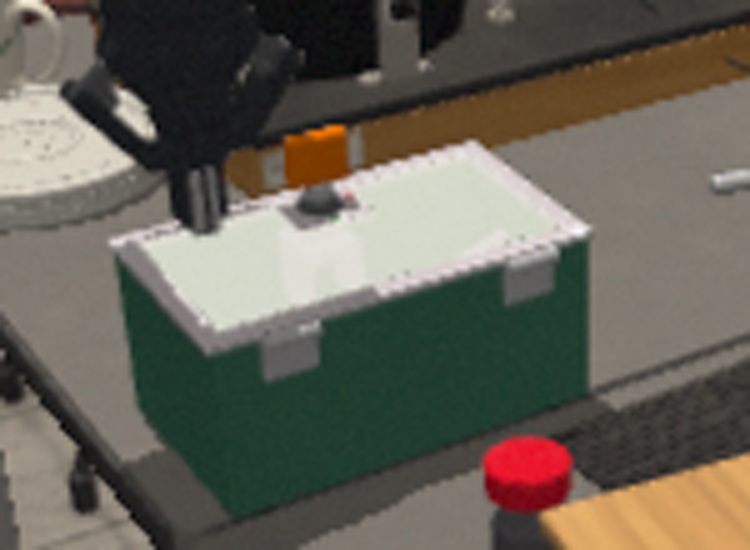

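The cover follows the finger and is now about 0.05–0.1 rad open. Pressing on until it meets the rim.

Request:
jog_arm([
  [[0,0,0],[0,0.004,0],0],
  [[0,0,0],[0,0.008,0],0],
  [[0,0,0],[0,0.01,0],0],
  [[0,0,0],[0,0.01,0],0],
])

```text
time: 18.27
eef_pos: [0.4221, 0.0917, 0.0856]
tcp_rot: [0.501, -0.5, 0.499, -0.5]
contact_force: [-4.5, -0.2, 12.5]
opening: 0.008
```

```bash
python3 -c "
from cov import *
cover('s13')"
```

```text
top 2039 [0.000559   0.10878077] 0.108949894730197
side 773 [0.06211417 0.10604048] 0.10988857395774582
t 18.367 p [0.4222 0.0917 0.0857] F [-3.9 -0.8 11.1] op -0.002 q [-0.02 -0.12  2.25  0.    1.01 -0.02]
```

View pics/s13.png

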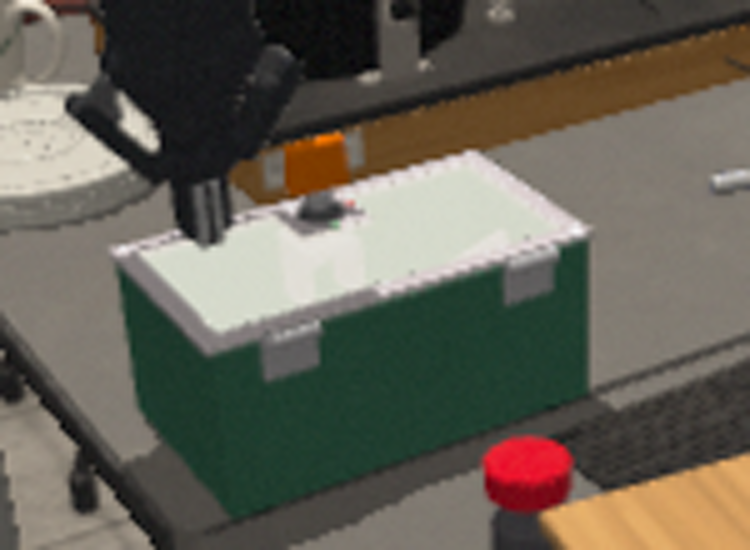

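The top camera now reads the cover slope as 0.0005 rad at 109 mm, with a press force of 12 N, so the cover is shut. The fingertips truly end 23 mm behind the reported TCP, and I'll use that from here. Next I'll lift, turn the jaws across the wing and look.

Run:
```python
from h import *
t=tool(np.pi/2)
rel([((.422,.092,.2),None),((.47,.086,.2),t),((.4866,.086,.2),t)])
```

```text
[0.0, 0.0, 0.0] [-0.0003, -0.1143, -0.0004]
[0.0013, -1.5694, -0.0014] [0.0058, -0.1144, 0.0476]
[0.0013, -1.5694, -0.0014] [0.0058, -0.1144, 0.0642]
t 18.367 p [0.4222 0.0917 0.0857] F [-3.9 -0.8 11.1] op -0.002 q [-0.02 -0.12  2.25  0.    1.01 -0.02]
```

Request:
jog_arm([
  [[0,0,0],[0,-0.03,0],0],
  [[0,0,0],[0,-0.06,0],0],
  [[0,-0.1,0],[0,-0.095,0.005],0.2],
  [[0,-0.22,0],[0.001,-0.114,0.015],0.4],
  [[0,-0.34,0],[0.002,-0.114,0.025],0.4],
  [[0,-0.46,0],[0.003,-0.114,0.035],0.4],
  [[0,-0.58,0],[0.004,-0.114,0.045],0.4],
  [[0,-0.7,0],[0.005,-0.114,0.055],0.4],
  [[0,-0.82,0],[0.006,-0.114,0.064],0.4],
  [[0,-0.94,0],[0.006,-0.114,0.064],0.4],
])

```text
time: 19.2
eef_pos: [0.4876, 0.0854, 0.1994]
tcp_rot: [0.673, -0.217, 0.217, -0.673]
contact_force: [-0.1, -0.5, -0.3]
opening: 0.398
```

Run:
```python
from h import *
t=tool(np.pi/2-.05)
rel([((.4866,.086,.2),t)])
```

```text
[0.0005, -0.5739, -0.001] [-0.0012, -0.0006, -0.0001]
t 19.2 p [0.4876 0.0854 0.1994] F [-0.1 -0.5 -0.3] op 0.398 q [-0.03 -0.11  2.02 -0.    1.23 -0.98]
```

Request:
jog_arm([
  [[0,-0.12,0],[-0.001,0,0],0.4],
  [[0,-0.24,0],[-0.001,0,0],0.4],
  [[0,-0.36,0],[-0.001,0,0],0.4],
  [[0,-0.48,0],[-0.001,0,0],0.4],
  [[0,-0.57,0],[-0.001,0,0],0.4],
  [[0,-0.57,0],[-0.001,0,0],0.4],
  [[0,-0.57,0],[-0.001,0,0],0.4],
])

```text
time: 19.78
eef_pos: [0.4867, 0.086, 0.1991]
tcp_rot: [0.707, -0.02, 0.019, -0.707]
contact_force: [0.0, -0.3, -0.1]
opening: 0.4
```

Run:
```python
from h import *
c=cam("wrist","w14.png");P=cloud(c);hsv=cv2.cvtColor(c["pixels"],cv2.COLOR_BGR2HSV)
o=(hsv[...,0]>3)&(hsv[...,0]<18)&(hsv[...,1]>180)&(P[...,2]>.11)&(P[...,2]<.16)
q=P[o];tp=q[q[:,2]>.149];print(o.sum(),len(tp),tp.mean(0).round(4),cv2.minAreaRect((tp[:,:2]*1000).astype(np.float32)),q.min(0).round(4),q.max(0).round(4))
c2=cam("side");P=cloud(c2);hsv=cv2.cvtColor(c2["pixels"],cv2.COLOR_BGR2HSV)
o=(hsv[...,0]>3)&(hsv[...,0]<18)&(hsv[...,1]>180)&(P[...,2]>.11)&(P[...,2]<.16)&(P[...,0]<.6)&(P[...,1]>.03)&(P[...,0]>.4)
q=P[o];print("side",o.sum(),q.mean(0).round(4),q.min(0).round(4),q.max(0).round(4))
rel([((.4866,.086,.1035),tool(np.pi/2-.05))])
```

```text
629 559 [0.4858 0.0867 0.1535] ((487.02081298828125, 86.67977905273438), (8.684581756591797, 34.095516204833984), 86.88604736328125) [0.47   0.0822 0.1143] [0.504  0.0923 0.1563]
side 124 [0.4871 0.0822 0.1412] [0.4715 0.0782 0.1248] [0.5056 0.089  0.1553]
[0.0002, -0.0058, -0.0013] [-0.0, 0.0957, 0.0]
t 19.883 p [0.4868 0.086  0.1992] F [-0.4 -0.2 -0.7] op 0.399 q [-0.03 -0.11  2.02 -0.    1.23 -1.55]
```

View pics/w14.png

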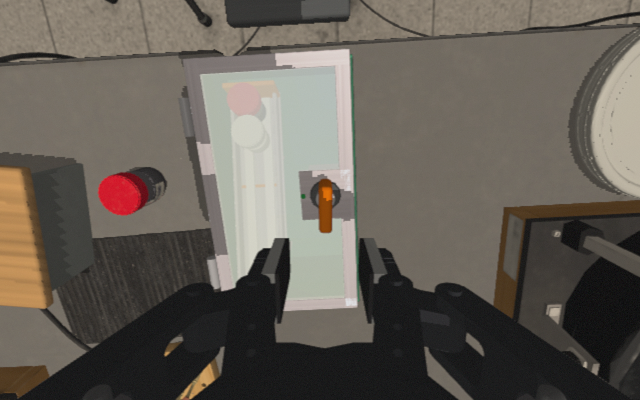

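The wing's centre is at (0.487, 0.0867), its top is at 0.153–0.155, and it is turned about 0.05 rad clockwise. The jaws straddle it, with the wing at (326,205). The jars show through the cover at (245,98) and (250,130). Going down to grip.

Request:
jog_arm([
  [[0,-0.006,0],[0,0.03,0.0005],0.4],
  [[0,-0.006,0],[0,0.06,0.0005],0.4],
  [[0,-0.006,0],[0,0.08,0.0005],0.4],
  [[0,-0.006,0],[0,0.094,0.0005],0.4],
  [[0,-0.006,0],[0,0.096,0.0005],0.4],
  [[0,-0.006,0],[0,0.096,0.0005],0.4],
  [[0,-0.006,0],[0,0.096,0.0005],0.1],
  [[0,-0.006,0],[0,0.096,0.0005],0],
  [[0,-0.006,0],[0,0.096,0.0005],0],
  [[0,-0.006,0],[0,0.096,0.0005],0],
], force=60)

```text
time: 20.72
eef_pos: [0.4879, 0.0867, 0.1049]
tcp_rot: [-0.707, 0.017, -0.018, 0.707]
contact_force: [-0.0, 1.7, 2.3]
opening: 0.107
```

Run:
```python
from h import *
c=cam("wrist","w15.png")
c=cam("side");cv2.imwrite("pics/s15.png",cv2.resize(c["pixels"][130:240,200:350],None,fx=5,fy=5,interpolation=cv2.INTER_CUBIC))
rel([])
```

```text
t 20.817 p [0.4879 0.0867 0.1045] F [0.6 1.9 1.7] op 0.103 q [-0.03  0.    2.1   0.    1.04 -1.55]
```

View pics/s15.png

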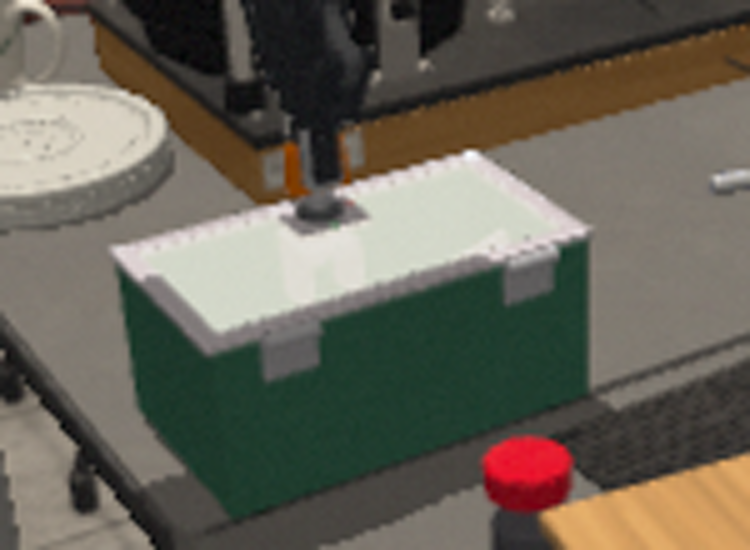

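View pics/w15.png

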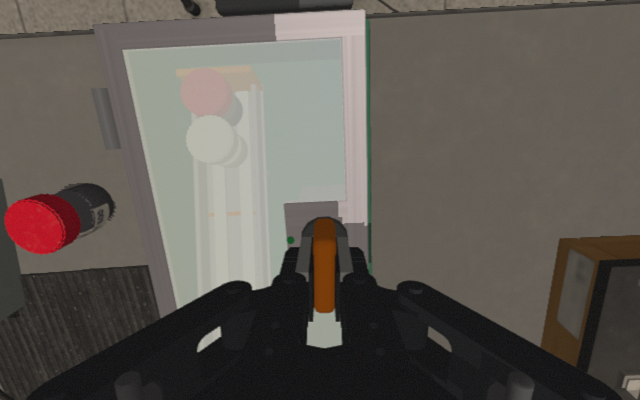

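The wing is gripped, with the opening at 0.105 (about 9–10 mm). Pressing it in.

Request:
jog_arm([
  [[0,0,0],[0,0.003,0],0],
  [[0,0,0],[0,0.006,0],0],
  [[0,0,0],[0,0.009,0],0],
  [[0,0,0],[0,0.011,0],0],
  [[0,0,0],[0,0.011,0],0],
  [[0,0,0],[0,0.011,0],0],
])

```text
time: 21.32
eef_pos: [0.488, 0.0867, 0.0942]
tcp_rot: [-0.707, 0.017, -0.018, 0.707]
contact_force: [-3.4, 0.6, 9.1]
opening: 0.101
```

Run:
```python
from h import *
rel([])
print(ctrl.get_state()["wrist_torque"])
c=cam("wrist");P=cloud(c);hsv=cv2.cvtColor(c["pixels"],cv2.COLOR_BGR2HSV)
o=(hsv[...,0]>3)&(hsv[...,0]<18)&(hsv[...,1]>180)&(P[...,2]>.11)&(P[...,2]<.16)
print("wing top",np.median(P[o],0).round(4),np.percentile(P[o][:,2],[50,90]))
```

```text
t 21.317 p [0.488  0.0867 0.0942] F [-3.4  0.6  9.1] op 0.101 q [-0.03  0.02  2.1   0.    1.02 -1.55]
[ 0.05789517  0.51325038 -0.01862764]
wing top [0.4811 0.0869 0.1427] [0.14269034 0.14374899]
```

The wing top dropped from 0.1535 to 0.1427, about 10.5 mm in, at 9 N. Turning clockwise.

Request:
jog_arm([
  [[0,0.1,0],[0,0.0,0],0],
  [[0,0.2,0],[0,0.0,0],0],
  [[0,0.3,0],[-0.0005,0.0,0],0],
  [[0,0.4,0],[-0.0005,0.0,0],0],
  [[0,0.5,0],[-0.0005,0.0,0],0],
  [[0,0.6,0],[-0.0005,0.0,0],0],
  [[0,0.7,0],[-0.0005,0.0,0],0],
  [[0,0.8,0],[-0.0005,0.0,0],0],
])

```text
time: 22.03
eef_pos: [0.4879, 0.0865, 0.0952]
tcp_rot: [-0.643, 0.292, -0.294, 0.644]
contact_force: [-2.6, 0.7, 7.6]
opening: 0.103
```

Run:
```python
from h import *
rel([((.4872,.0867,.0935),tool(0.0))])
print(ctrl.get_state()["wrist_torque"])
c=cam("wrist","w16.png");P=cloud(c);hsv=cv2.cvtColor(c["pixels"],cv2.COLOR_BGR2HSV)
o=(hsv[...,0]>3)&(hsv[...,0]<18)&(hsv[...,1]>180)&(P[...,2]>.11)&(P[...,2]<.16)
print("wing top",np.median(P[o],0).round(4),np.percentile(P[o][:,2],[50,90]))
```

```text
[-0.0018, 0.7164, 0.0011] [-0.0006, 0.0017, -0.0004]
t 22.033 p [0.4879 0.0865 0.0952] F [-2.6  0.7  7.6] op 0.103 q [-0.03  0.01  2.1  -0.    1.02 -0.75]
[-0.03705955  0.50273676 -0.04505533]
wing top [0.4835 0.0921 0.1436] [0.1435938  0.14464862]
```

View pics/w16.png

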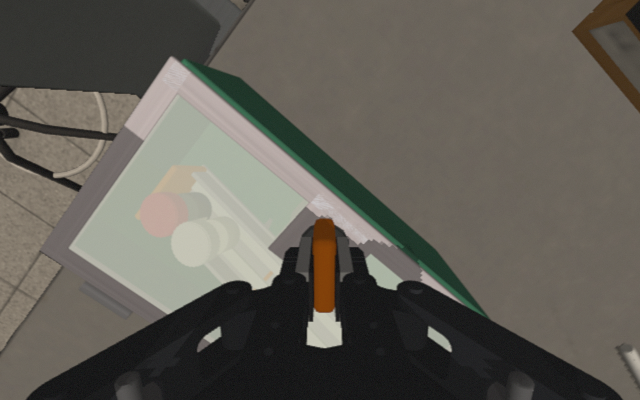

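The stud turns with the gripper. I'll finish the quarter turn, keeping the press.

Request:
jog_arm([
  [[0,0.1,0],[-0.0005,0.001,0],0],
  [[0,0.2,0],[-0.0005,0.0015,0],0],
  [[0,0.3,0],[-0.0005,0.0015,0],0],
  [[0,0.4,0],[-0.0005,0.0015,0],0],
  [[0,0.5,0],[-0.0005,0.0015,0],0],
  [[0,0.6,0],[-0.0005,0.0015,0],0],
  [[0,0.68,0],[-0.0005,0.0015,0],0],
  [[0,0.73,0],[-0.0005,0.0015,0],0],
  [[0,0.73,0],[-0.0005,0.0015,0],0],
])

```text
time: 22.83
eef_pos: [0.4876, 0.0865, 0.0944]
tcp_rot: [0.495, -0.504, 0.505, -0.495]
contact_force: [-3.3, -0.7, 7.4]
opening: 0.105
```

Run:
```python
from h import *
rel([((.4872,.0867,.0935),tool(0.0))])
print(ctrl.get_state()["wrist_torque"])
```

```text
[-0.0015, -0.019, 0.0014] [-0.0002, 0.0009, -0.0004]
t 22.833 p [0.4876 0.0865 0.0944] F [-3.3 -0.7  7.4] op 0.105 q [-0.03  0.02  2.1  -0.    1.02 -0.01]
[-0.10103771  0.63396329  0.03210565]
```

Request:
jog_arm([
  [[0,0,0],[0,-0.002,0],0],
  [[0,0,0],[0,-0.004,0],0],
  [[0,0,0],[0,-0.005,0],0],
  [[0,0,0],[0,-0.005,0],0.2],
  [[0,0,0],[0,-0.005,0],0.4],
  [[0,0,0],[0,-0.005,0],0.4],
  [[0,0,0],[0,-0.02,0],0.4],
  [[0,0,0],[0,-0.05,0],0.4],
  [[0,0,0],[0,-0.08,0],0.4],
  [[0,0,0],[0,-0.105,0],0.4],
])

```text
time: 23.67
eef_pos: [0.4875, 0.0865, 0.2004]
tcp_rot: [0.495, -0.504, 0.506, -0.495]
contact_force: [0.9, 0.4, -0.3]
opening: 0.401
```

Request:
jog_arm([
  [[0,0,0],[0.01,-0.01,-0.01],0.4],
  [[0,0,0],[0.03,-0.02,-0.02],0.4],
  [[0,0,0],[0.06,-0.03,-0.025],0.4],
  [[0,0,0],[0.06,-0.03,-0.025],0.4],
])

```text
time: 24.0
eef_pos: [0.4617, 0.0238, 0.2324]
tcp_rot: [0.494, -0.503, 0.508, -0.495]
contact_force: [1.3, -0.2, 1.0]
opening: 0.4
```

Run:
```python
from cov import *
cover("s17")
c=cam("wrist","w17.png");P=cloud(c);hsv=cv2.cvtColor(c["pixels"],cv2.COLOR_BGR2HSV)
for nm,c in(("wrist",c),("side",cam("side"))):
    P=cloud(c);hsv=cv2.cvtColor(c["pixels"],cv2.COLOR_BGR2HSV)
    o=(hsv[...,0]>3)&(hsv[...,0]<18)&(hsv[...,1]>180)&(P[...,2]>.112)&(P[...,2]<.17)&(P[...,0]>.4)&(P[...,0]<.6)&(P[...,1]>.03)
    q=P[o];
    if len(q)>5:
        z=np.percentile(q[:,2],90);tp=q[q[:,2]>z-.006]
        print(nm,len(q),"top z",z.round(4),cv2.minAreaRect((tp[:,:2]*1000).astype(np.float32)),q.min(0).round(3),q.max(0).round(3))
```

```text
top 832 [0.01163986 0.10853432] 0.1088044332791761
side 779 [0.06067904 0.10609113] 0.10991967650768203
t 24.1 p [0.4613 0.0264 0.2304] F [0.2 0.4 0.7] op 0.399 q [-0.16 -0.22  2.06 -0.    1.3  -0.14]
wrist 582 top z 0.1497 ((487.66748046875, 86.75242614746094), (33.9682502746582, 9.532186508178711), 89.61485290527344) [0.483 0.07  0.113] [0.497 0.104 0.151]
side 76 top z 0.1485 ((487.1725158691406, 80.37205505371094), (33.8358154296875, 8.536576271057129), 84.73371887207031) [0.484 0.063 0.12 ] [0.493 0.101 0.15 ]
```

View pics/w17.png

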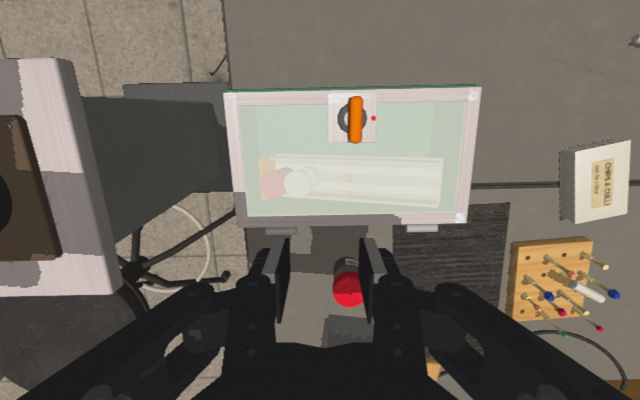

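View pics/s17.png

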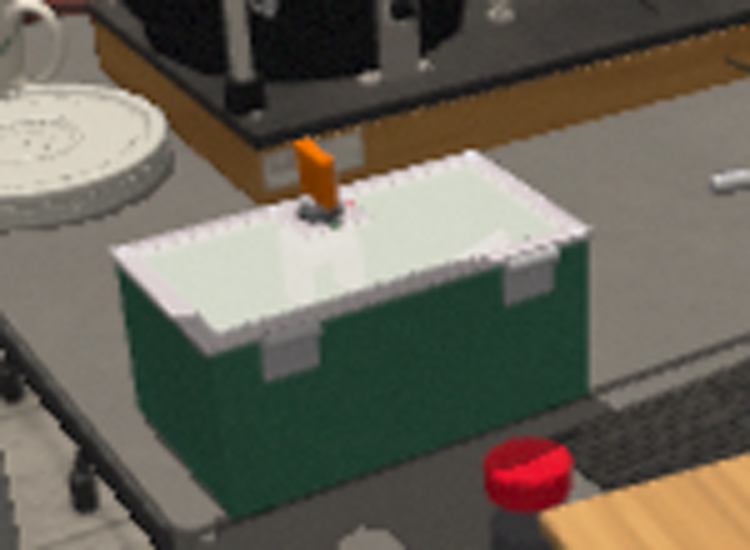

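The wing stands across the feeder at about 1.57 rad, and its top has sprung back to about 0.149, which is 4–5 mm in, so it is locked. The cover is level and both jars lie in order at the stop. A last look at the bystander jars before signing off.

Run:
```python
from h import *
c=cam("top","t18.png");P=cloud(c)
for n,(x,y) in dict(b1=(.5415,-.3652),b2=(.4676,-.3734)).items():
    m=(np.hypot(P[...,0]-x,P[...,1]-y)<.025)&(P[...,2]>.12)&(P[...,2]<.135);print(n,m.sum(),P[m].mean(0).round(4))
rel([])
```

```text
b1 140 [ 0.5415 -0.3651  0.1264]
b2 146 [ 0.4676 -0.3732  0.1268]
t 24.25 p [0.4609 0.0276 0.2295] F [-0.1  0.6  0.2] op 0.397 q [-0.16 -0.22  2.06 -0.    1.3  -0.14]
```

View pics/t18.png

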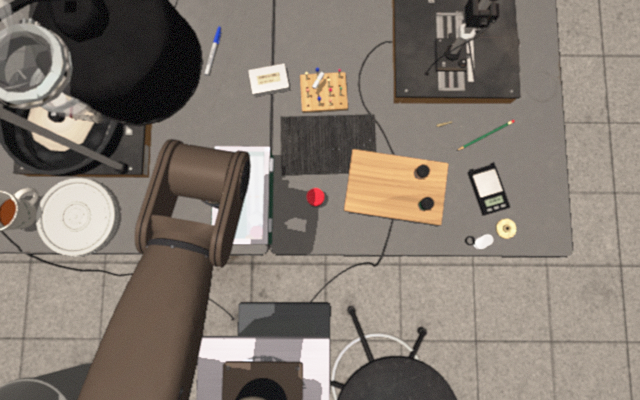

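The top picture shows both black-capped jars unmoved at (422,172) and (427,204), the large red jar untouched at (316,198), and the arm hovering clear.

```bash
python3 -c "
from plant import ctrl
print(ctrl.sign_off())"
```

```text
the job is handed in; nothing more can be done
None
```

The feeder is loaded and the cover is locked; I handed the job in at 24.3 s with the arm clear. I set the small red-capped jar (the one on the riser, not the larger red jar on the mat) and then the white-capped jar on the upper half of the lane. I then swung the cover shut, pushed the stud in about 10.5 mm, turned it a quarter turn clockwise and let it spring back.

**Last checks:**
- **Jars:** red rests at the stop with white behind it, both seen through the cover. The green and brown jars are within 0.2 mm of where they started, and the large red jar looks unmoved.
- **Cover:** it lies level, 109 mm above the mat.
- **Stud:** the wing stands across the feeder at about 1.57 rad. Its top reads about 149 mm (153.5 mm when out), so it has sprung back to about 4.5 mm in, close to the 5 mm expected when locked.

**What disagreed:**
- **Fingertips:** the shut fingertips ended about 23 mm short of the reported TCP. As a result the jars were held only by the top of their caps, and my first press left the cover about 0.2 rad open. I pressed it again until it closed, at about 12 N.
- **Cover slope:** the side camera read about 0.06 rad on the shut cover where the top camera read 0–0.01. I trusted the top camera, because the plate sits at rim height and the stud turned and locked.
- **Placement:** I set the jars down tilted with the lane, square to its floor, rather than vertical.

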